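Run printing blocks through the etching press

ROBOT

A 6-joint arm with a two-finger parallel gripper is mounted at the origin on the work surface. World frame = base frame: x ahead of the robot, y to its left, z up, the work surface at z = 0. Lengths are in m, angles in rad, forces in N, time in s.
With the tool pointing down it reaches from about 0.35 to 0.85 m from the base axis. Payload 8.1 kg.
Tool frame: the origin (TCP) lies midway between the tips of the shut fingers; the grasp point (between the pads) lies 19 mm behind it; z points along the fingers, y is the line along which they close (so a half turn about z gives the same grasp; the last joint's range is limited). The gripper opens to 93 mm and grips with 3 to 60 N. Pads are 15 mm wide; open, the fingers measure 128 mm over their backs; the gripper's body (75 mm by 188 mm) begins 65 mm behind the grasp point.
Start: joints at [-1.34, 0.13, 1.488, -0, 1.523, -0.085], TCP at [0.186, -0.57, 0.219] pointing down, gripper open.
Joint ranges: [-2.96, 2.96], [-0.89, 2.26], [0.02, 2.5], [-1.34, 4.48], [0, 2.73], [-2.66, 2.66]. Speed limits (rad/s): [2.39, 2.39, 2.79, 3.14, 3.14, 3.14].

INTERFACE

Orientations are given as a rotation vector (axis times angle).
In Python, from rig import r gives the robot as it stands.
- The arm moves only by the tool apply_moves, never from a script. Its argument "plan" is a list of rows, each a list of 4 numbers: the shift along the tool's x, y, z in mm, then the turn about the tool's z in rad. A call has exactly 5 rows; each row shifts and turns the commanded pose from where the row before left it, along the tool's axes as they then stand; what a row does not reach is not made up. A row lasts 1/10 s, in which the tool goes at most 50 mm and 8.59 degrees, less where a joint would pass 70% of its speed; a pose out of reach is approached as far as the arm can. A call with a gripper value outside its range is refused whole. "fingers" is the closure, from 0 (fully open) to 1 (shut), set as the call begins (left out, the last holds). The fingers move at their own pace and stop on an object; the grip force is fixed at half the most. Time passes only in rows, so rows that do not move let the fingers close, or fill a call up. It gives the time, the measured TCP pose, the force, the opening and the grip force at its end, in the units of the state.
- r.sense(): the state, without advancing time (a new reading comes with each control period).
- r.get_image(name): name is "side" or "top"; returns the picture (480x640x3 uint8, red, green, blue); there is no depth.
- r.calibration(name): a dict with "fx", "fy", "cx", "cy" (pixels), "camera_from_world" (4x4, takes a point from world to camera coordinates). Camera axes: x right, y down, z forward; pixel columns grow to the right and rows downward; lengths in m; the calibration is good to about 2 mm. A picture is of the moment at which its call begins. calibration takes no time and is no camera call.
- r.hand_in(): hands the job in; it is judged then, once.
The state is a dict: "clock": time; "joint_positions": joint angles; "qvel": joint speeds; "joint_torque": joint torques, N m; "ee_pos": TCP position; "tool_rot": TCP orientation; "wrist_force": force on the tool from outside, world axes, zero at the start; "moment": the same for the moment, N m; "finger_gap": opening from 0.0 (shut) to 1.0 (fully open); "grasp_force": force on a finger pad.
Only numpy, scipy, OpenCV 4.12 (cv2) and the standard library are available. Lean on these libraries where they do the work, as an engineer would, in place of code of your own. Each camera call takes 0.05 s, during which the arm holds its last target. There are 200 camera calls.

TASK

Run the printing blocks through the little etching press. First, in either order, turn the pressure handwheel on top of the press until its pointer is at the mark on the dial, and lay every block from the table flat, face up and side by side on the press bed while the bed is still at its loading end; then wind the bed right through to its stop at the other end by turning the star handle, spoke after spoke. Finally lift the blocks off and lay them flat, face up, next to each other in the aluminium tray, leaving the bed at that end, the pressure set and everything else on the table where it is.

Things in the scene. Friction and masses are not known exactly. Their poses are not given: they have to be found in the camera images.
- block1_mid (a point): centre (half-way up) of a printing block: light wooden mount with a grey lino face on top, 45 mm along its x, 70 mm along its y, 26 mm high, about 110 g. Lies face up (z up) on the table on the robot's right at the start. Two or three blocks are present; an absent one is None.
- block2_mid (a point): centre (half-way up) of a printing block: light wooden mount with a grey lino face on top, 45 mm along its x, 70 mm along its y, 26 mm high, about 110 g. Lies face up (z up) on the table on the robot's right at the start. Two or three blocks are present; an absent one is None.
- block3_mid (a point): centre (half-way up) of a printing block: light wooden mount with a grey lino face on top, 45 mm along its x, 70 mm along its y, 26 mm high, about 110 g. Lies face up (z up) on the table on the robot's right at the start. Two or three blocks are present; an absent one is None.
- bed_mid (a point): Centre of the top face of the press's flat metal bed, 50 mm above the table; moves with the bed. x across the press (away from the robot at yaw 0), y along the bed's travel, z up. Room for blocks: 212 mm (x) by 160 mm (y), centred here, inside a lip 4 mm high: three blocks side by side along x, e.g. 75 mm apart, lengths along y. It runs under the roller along y.
- press_mid (a point): Fixed point on the table under the middle of the grey press (roller and bridge); the press's axes. The bed's centre is 130 mm to its -y side (robot's right) at the loading end, 130 mm to its +y side at the far end. Bridge: 50 mm wide in y, its top 155 mm up; its cheeks, at x = +-126 mm, are 70 mm wide; on top is a dial disc of 41 mm radius.
- bed (a joint): travel of the press bed in m: 0 at the loading end (robot's right), 0.260 at its stop at the far end (robot's left). Geared to the star handle: 0.0547 m per rad; it stays where it is left and is to be moved by the star handle only.
- star (a joint): turn of the star handle in rad: starts between 0 and 0.3, stops at 4.75. Grows as the spokes at the top move towards +y (robot's left), which drives the bed the same way. Needs about 3 to 6 N at the knobs; stays where it is left.
- star_hub (a point): Centre of the star handle on the press's far side, 125 mm above the table. Fixed, has the press's axes: x along the star's level axle, y along the bed's travel, z up. Six 14 mm steel spokes in the upright y-z plane here, each with a 24 mm ball knob centred 105 mm from the hub. Knob k (0-5) is at angle star + k*pi/3 from straight up towards +y: 105 mm * (sin, cos) in (y, z).
- wheel (a joint): turn of the pressure handwheel in rad, growing clockwise seen from above; starts between 0.2 and 0.8; 3.0 has the wheel's pointer exactly at the raised mark of the dial; stop at 4.6. It stays where it is left (0.12 N m of friction). It lowers the roller 2.5 mm per rad; the roller stays just clear of the blocks.
- wheel_grip (a point): Fixed point on the handwheel's upright axis, on top of the bridge, 204 mm above the table, 12 mm under the top of its grip bar; the press's axes. Black disc of 60 mm diameter, its top 182 mm up, with an upright grip bar across it 56 mm long, 14 mm thick, top 216 mm up, and a brass pointer beyond one end. At wheel = 0 the pointer looks to +y. The dial below has one dark raised mark.
- tray_in (a point): centre of the inner floor of the aluminium tray, 5 mm above the table, on the robot's left. Inside 290 mm along its x by 140 mm along its y, walls 5 mm thick, rim 22 mm above the table. Fixed to the table.
- ink_tin: ink tin, 72 mm diameter, 75 mm high, a bystander, loose: leave it alone; origin at its underside
- ink_jar: ink jar, 60 mm diameter, 90 mm high, a bystander, loose: leave it alone; origin at its underside
- tape: roll of paper tape lying flat, 84 mm diameter, 24 mm high, a bystander, loose: leave it alone; origin at its underside
- squeegee: wooden squeegee lying down, 200 mm along its y, a bystander, loose: leave it alone; origin at its underside
- spatula: ink spatula lying along its x, a bystander, loose: leave it alone; origin at its underside
- cup: clear plastic cup, 76 mm diameter, 85 mm high, a bystander, loose: leave it alone; origin at its underside
Things that resemble listed ones, but are neither listed nor needed, are in the scene too. Leave any pink look-alike of the part that bears block2_mid alone.

How it is judged:
On the way, in this order (a step that is already met when the one before it is completed fails the run):
1. the pressure wheel's pointer is at the mark and every block lies flat on the bed, which is still at its loading end (value of joint wheel between 2.85 and 3.15 rad and x of block1_mid in the frame of bed_mid between -0.1 and 0.1 m and y of block1_mid in the frame of bed_mid between -0.07 and 0.07 m and z of block1_mid in the frame of bed_mid between 0.007 and 0.019 m and angle between each of block1_mid, block2_mid, block3_mid's own z axis and vertical below 0.12 rad and x of block2_mid in the frame of bed_mid between -0.1 and 0.1 m and y of block2_mid in the frame of bed_mid between -0.07 and 0.07 m and z of block2_mid in the frame of bed_mid between 0.007 and 0.019 m and x of block3_mid in the frame of bed_mid between -0.1 and 0.1 m and y of block3_mid in the frame of bed_mid between -0.07 and 0.07 m and z of block3_mid in the frame of bed_mid between 0.007 and 0.019 m and value of joint bed below 0.045 m), for 0.3 s.
2. the bed has been wound to its far stop with every block lying flat on it and the pressure still set (value of joint wheel between 2.85 and 3.15 rad and x of block1_mid in the frame of bed_mid between -0.1 and 0.1 m and y of block1_mid in the frame of bed_mid between -0.07 and 0.07 m and z of block1_mid in the frame of bed_mid between 0.007 and 0.019 m and angle between each of block1_mid, block2_mid, block3_mid's own z axis and vertical below 0.12 rad and x of block2_mid in the frame of bed_mid between -0.1 and 0.1 m and y of block2_mid in the frame of bed_mid between -0.07 and 0.07 m and z of block2_mid in the frame of bed_mid between 0.007 and 0.019 m and x of block3_mid in the frame of bed_mid between -0.1 and 0.1 m and y of block3_mid in the frame of bed_mid between -0.07 and 0.07 m and z of block3_mid in the frame of bed_mid between 0.007 and 0.019 m and value of joint bed above 0.25 m), for 0.2 s.
At the end, for the whole second after the job is handed in: every present block lies flat, face up (within 0.12 rad) and still on the tray's floor, none on another or on the rim; the bed is within 15 mm of its far stop; the pressure wheel is within 0.15 rad of the mark (joint wheel 2.85 to 3.15) (x of block1_mid in the frame of tray_in between -0.13 and 0.13 m and y of block1_mid in the frame of tray_in between -0.06 and 0.06 m and z of block1_mid in the frame of tray_in between 0.007 and 0.019 m and angle between each of block1_mid, block2_mid, block3_mid's own z axis and vertical below 0.12 rad and x of block2_mid in the frame of tray_in between -0.13 and 0.13 m and y of block2_mid in the frame of tray_in between -0.06 and 0.06 m and z of block2_mid in the frame of tray_in between 0.007 and 0.019 m and x of block3_mid in the frame of tray_in between -0.13 and 0.13 m and y of block3_mid in the frame of tray_in between -0.06 and 0.06 m and z of block3_mid in the frame of tray_in between 0.007 and 0.019 m and value of joint wheel between 2.85 and 3.15 rad and value of joint bed above 0.245 m and linear speed of each of block1, block2, block3 below 0.02 m/s); the robot touches nothing.
It fails at once if a bystander (tin, jar, tape, squeegee, spatula, cup) is pushed more than 40 mm away (distance of any of ink_tin, ink_jar, tape, squeegee, spatula, cup from where it was at the start of the episode above 0.04 m).
Of block1, block2, block3 only 2 to 3 are there at a start; the rules pass over those that are not, and their reading is None.
At some moment in a run one of block1, block2, block3 may be knocked a few centimetres aside while the robot is not near it.
Once in a run the grip may slacken for a moment while it holds something.
It also fails if it takes over 208 s, if anything falls off the work surface, if the arm or the gripper's body presses on something with over 40 N, if the wrist force passes 120 N, or if a joint passes its speed limit or range.

## Working session

There is one attempt and no reset: what is moved stays moved. The work goes in short steps, Python scripts to look and compute and a tool call to move; the robot and the scene stay as the last step left them, time stands still between calls to the robot, and variables do not carry over. Pictures are saved under pics/ and viewed, at most 14 in all, crops included, and the job is handed in when it is done.

Besides the shell and the picture viewer there is one more tool, called after "Call:" by a JSON object that holds its "name" and its "arguments", one argument or row to a line. apply_moves: Moves the arm, as the interface text tells. Its arguments: {"type":"object","properties":{"plan":{"type":"array","items":{"type":"array","items":{"type":"number"}}},"fingers":{"type":"number"}},"required":["plan"]}

```bash
ls; mkdir -p pics; python3 - <<'E'
from rig import r
import cv2,numpy as np
np.set_printoptions(precision=4,suppress=True)
for n in("top","side"):
    im=r.get_image(n); cv2.imwrite(f"pics/{n}0.png",im[:,:,::-1])
    c=r.calibration(n); print(n,c["fx"],c["fy"],c["cx"],c["cy"]);print(np.array(c["camera_from_world"]))
print(r.sense())
E
```

```text
pics
top 584.353799620685 584.353799620685 303.55384824027743 244.3940905412103
[[ 0.0245 -0.9997 -0.0019 -0.0828]
 [-0.9876 -0.0239 -0.1552  0.5091]
 [ 0.1551  0.0057 -0.9879  1.5438]
 [ 0.      0.      0.      1.    ]]
side 604.4450319257331 604.4450319257331 312.23382348479805 240.24268960084467
[[-0.6881 -0.7256 -0.0026  0.2934]
 [-0.4809  0.4588 -0.7472  0.4099]
 [ 0.5433 -0.5129 -0.6646  1.5375]
 [ 0.      0.      0.      1.    ]]
{'clock': 0.1, 'joint_positions': array([-1.3404,  0.1311,  1.4891, -0.    ,  1.523 , -0.0854]), 'qvel': array([ 0.0001, -0.0019, -0.0019,  0.0011,  0.0006, -0.0017]), 'joint_torque': array([  0.0002, -56.1344, -49.3095,   0.077 ,   0.0291,  -0.    ]), 'ee_pos': array([ 0.1863, -0.5698,  0.2177]), 'tool_rot': array([-3.1009, -0.4937,  0.0002]), 'wrist_force': array([-0.5936, -0.3513,  0.5449]), 'moment': array([-0.042 , -0.0257, -0.0025]), 'grasp_force': 0.0, 'finger_gap': 1.0011367046043147}
```

View pics/top0.png

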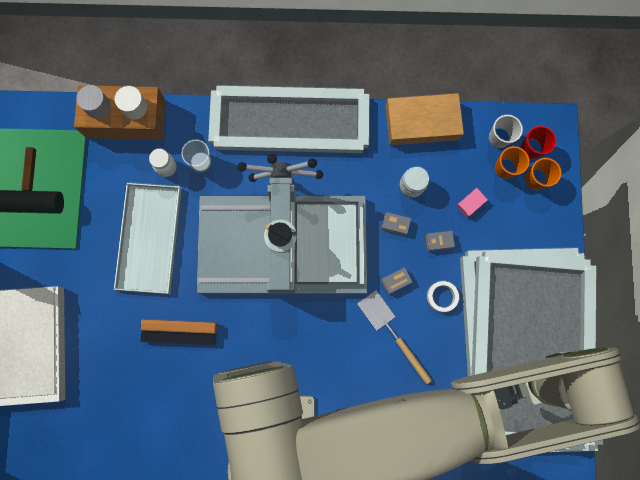

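View pics/side0.png

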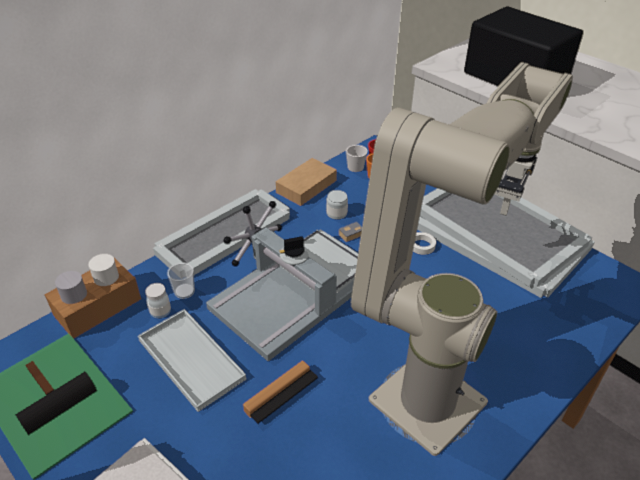

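The top picture shows three blocks at about (396,223), (440,241) and (397,281). The pink decoy is at (473,203), the press bridge is at column 281 with the wheel at (279,234), the star is at about (281,169), and the tray is at (148,239). I'll zoom in next.

```bash
cat > h.py <<'E'
from rig import r
import cv2,numpy as np
from scipy.spatial.transform import Rotation as R
np.set_printoptions(precision=4,suppress=True)
def proj(n,p):
    c=r.calibration(n);T=np.array(c["camera_from_world"]);q=T[:3,:3]@np.array(p,float)+T[:3,3]
    return np.array([c["fx"]*q[0]/q[2]+c["cx"],c["fy"]*q[1]/q[2]+c["cy"]])
def unproj(n,uv,z):
    c=r.calibration(n);T=np.array(c["camera_from_world"])
    d=T[:3,:3].T@np.array([(uv[0]-c["cx"])/c["fx"],(uv[1]-c["cy"])/c["fy"],1]);o=-T[:3,:3].T@T[:3,3]
    return o+d*(z-o[2])/d[2]
def crop(im,f,x0,y0,x1,y1,k):
    cv2.imwrite(f,cv2.resize(im[y0:y1,x0:x1,::-1],None,fx=k,fy=k,interpolation=cv2.INTER_CUBIC))
E
python3 - <<'E'
from h import *
im=cv2.imread("pics/top0.png")[:,:,::-1]
crop(im,"pics/c1.png",180,150,380,300,4)
crop(im,"pics/c2.png",350,180,500,300,5)
E
```

```text
(no output)
```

View pics/c1.png

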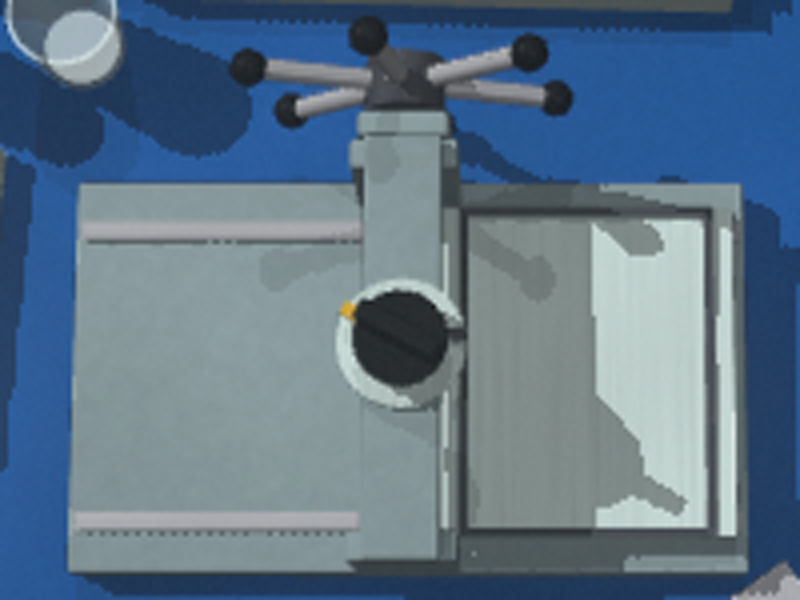

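View pics/c2.png

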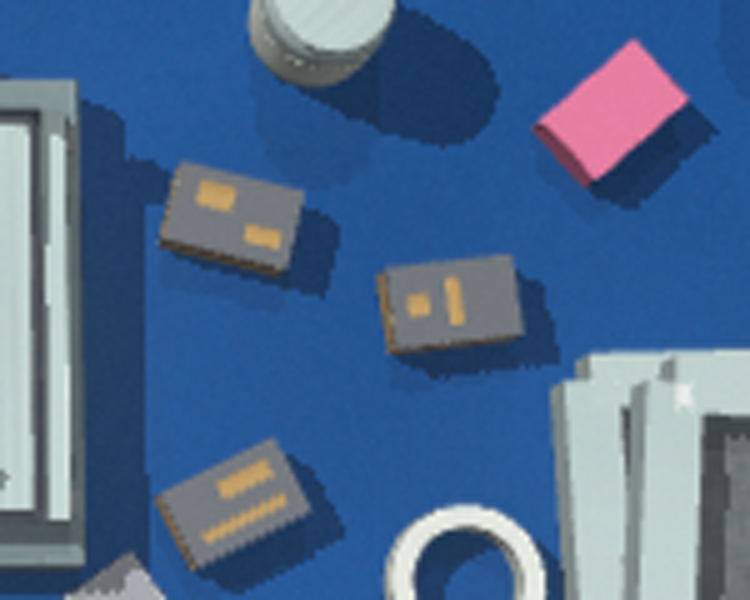

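The crops show:
- **Bed:** the inner corners are at c1 (467,212), (710,212), (708,528) and (467,528).
- **Wheel:** its centre is at c1 (401,338), with the pointer at (347,310).
- **Star knobs:** at c1 (249,67), (367,35), (530,52), (556,98) and (292,111).
- **Blocks:** the corners of all three are readable in c2.

```bash
python3 - <<'E'
from h import *
from scipy.optimize import least_squares
def c1(x,y): return (180+x/4-.4,150+y/4-.4)
def c2(x,y): return (350+x/5-.4,180+y/5-.4)
B=[unproj("top",c1(*p),.052) for p in [(467,212),(710,212),(708,528),(467,528)]]
print("bed",np.mean(B,0),[b[:2] for b in B])
print("bed yaw from far edge/near edge", [np.arctan2(-(b-a)[0],(b-a)[1]) for a,b in((B[1],B[0]),(B[2],B[3]))])
print("wheel disc",unproj("top",c1(401,338),.182),"pointer",unproj("top",c1(347,310),.19))
for n,pts in dict(A=[(183,162),(304,190),(284,272),(161,240)],B=[(382,272),(512,256),(523,335),(394,352)],C=[(274,439),(311,507),(194,570),(158,500)]).items():
    P=np.array([unproj("top",c2(*p),.026)[:2] for p in pts])
    e=[np.linalg.norm(P[i]-P[(i+1)%4]) for i in range(4)]
    i=0 if e[0]>e[1] else 1
    d=P[i+1]-P[i]-(P[(i+3)%4]-P[(i+2)%4])
    print(n,P.mean(0),"long axis ang",np.arctan2(d[1],d[0])%np.pi,np.array(e))
T=[unproj("top",p,.022) for p in [(127,185),(180,187),(167,293),(115,290)]]
print("tray",np.mean(T,0),T)
K=[(249,67),(367,35),(530,52),(292,111),(556,98)];ks=[5,0,1,4,2]
# fit hub x,y, star angle; assign nearest knob
K=np.array([c1(*k) for k in K])
def pr(q,k):
    a=q[2]+k*np.pi/3;return proj("top",[q[0],q[1]+.105*np.sin(a),.125+.105*np.cos(a)])
def f(q):
    A=np.array([pr(q,k) for k in range(6)])
    return [np.min(np.linalg.norm(A-k,axis=1)) for k in K]
best=min((least_squares(f,[x,.03,s]) for s in np.linspace(-.1,.4,6) for x in(.66,.7,.74)),key=lambda s:s.cost)
print("hub",best.x,best.fun,[pr(best.x,k) for k in range(6)])
s=r.sense();print(R.from_rotvec(s["tool_rot"]).as_matrix())
E
```

```text
bed [ 0.5179 -0.1323  0.052 ] [array([ 0.6236, -0.0481]), array([ 0.6275, -0.2132]), array([ 0.4122, -0.2141]), array([ 0.4083, -0.0538])]
bed yaw from far edge/near edge [np.float64(0.024017658316282102), np.float64(0.024279852297903533)]
wheel disc [ 0.5129 -0.0121  0.182 ] pointer [0.5282 0.0213 0.19  ]
A [ 0.5794 -0.3234] long axis ang 1.3481091860132461 [0.0681 0.0474 0.0694 0.0456]
B [ 0.5334 -0.4436] long axis ang 1.7227990849065278 [0.0721 0.044  0.0713 0.0446]
C [ 0.4206 -0.3241] long axis ang 2.079929118990449 [0.0416 0.0726 0.0422 0.0718]
tray [0.5211 0.3591 0.022 ] [array([0.6693, 0.4256, 0.022 ]), array([0.6672, 0.2776, 0.022 ]), array([0.3717, 0.2959, 0.022 ]), array([0.3764, 0.4372, 0.022 ])]Traceback (most recent call last):
  File "<stdin>", line 25, in <module>
  File "<stdin>", line 25, in <genexpr>
    return func(*args, **kwargs)
    result = trf(vector_fun.fun, vector_fun.jac, x0, f0, J0, lb, ub, ftol, xtol,
                 gtol, max_nfev, x_scale, loss_function, tr_solver,
                 tr_options.copy(), verbose, callback=callback_wrapped)
    return trf_n
[... 744 characters left out ...]
^^^^^
                             mf)
                             ^^^
    df = [f_eval - f0 for f_eval in f_evals]
                                    ^^^^^^^
    f = np.atleast_1d(self.fun(x, *self.args, **self.kwargs))
                      ~~~~~~~~^^^^^^^^^^^^^^^^^^^^^^^^^^^^^^
    return np.atleast_1d(self.fun(x))
                         ~~~~~~~~^^^
    return self.f(x, *self.args, **self.kwargs)
           ~~~~~~^^^^^^^^^^^^^^^^^^^^^^^^^^^^^^
  File "<stdin>", line 23, in f
  File "<stdin>", line 21, in pr
  File "h.py", line 6, in proj
    c=r.calibration(n);T=np.array(c["camera_from_world"]);q=T[:3,:3]@np.array(p,float)+T[:3,3]
ValueError: time passes only in moves, steps and waits
```

```bash
cat >> h.py <<'E'
import pickle,os
if not os.path.exists("cal.pkl"): pickle.dump({n:r.calibration(n) for n in("top","side")},open("cal.pkl","wb"))
CAL=pickle.load(open("cal.pkl","rb"))
class _r:  # cached calibration
    calibration=staticmethod(lambda n:CAL[n]); sense=staticmethod(r.sense); get_image=staticmethod(r.get_image); hand_in=staticmethod(r.hand_in)
r=_r
PSI=lambda M:np.arctan2(M[1,0],M[0,0])
def go(x,y,z,psi):
    "delta to target in present tool axes (mm), turn about tool z"
    s=r.sense();M=R.from_rotvec(s["tool_rot"]).as_matrix();d=M.T@(np.array([x,y,z])-s["ee_pos"])*1000
    t=(PSI(M)-psi+np.pi)%(2*np.pi)-np.pi
    print("shift",d.round(1),"turn %.3f"%t,"j6 now %.2f"%s["joint_positions"][5],"clock",s["clock"])
E
python3 - <<'E'
from h import *
from scipy.optimize import minimize
K=np.array([(180+x/4-.4,150+y/4-.4) for x,y in [(249,67),(367,35),(530,52),(292,111),(556,98)]])
pr=lambda q,k:proj("top",[q[0],q[1]+.105*np.sin(q[2]+k*np.pi/3),.125+.105*np.cos(q[2]+k*np.pi/3)])
def f(q):
    A=np.array([pr(q,k) for k in range(6)]);return sum(np.min(np.sum((A-k)**2,1)) for k in K)
b=min((minimize(f,[x,-.01,s],method="Nelder-Mead") for s in (0.,.15,.3) for x in(.66,.7,.74)),key=lambda s:s.fun)
print(b.x,b.fun)
M=R.from_rotvec(r.sense()["tool_rot"]).as_matrix();print(PSI(M),M)
print("wheel z0.25");go(.514,-.012,.300,np.pi/2+.025-.5)
E
```

```text
[ 0.6921 -0.0074  0.1901] 2.263993731505302
0.31578478728482384 [[ 0.9506  0.3106 -0.0004]
 [ 0.3106 -0.9506  0.0016]
 [ 0.0001 -0.0016 -1.    ]]
wheel z0.25
shift [ 484.8 -428.6  -81.5] turn -0.780 j6 now -0.09 clock 0.1
```

```bash
python3 - <<'E'
from h import *
go(.5794,-.3234,.100,1.348)
E
```

```text
shift [ 450.2 -112.   117.9] turn -1.032 j6 now -0.09 clock 0.1
```

Call:
{"name": "apply_moves", "arguments": {
  "plan": [
    [45, -11, 0, 0],
    [45, -11, 0, 0],
    [45, -11, 0, 0],
    [45, -11, 0, 0],
    [45, -11, 0, 0]
  ],
  "fingers": 0
}}

```text
clock: 0.6
ee_pos: [0.3843, -0.4468, 0.2182]
tool_rot: [-3.102, -0.494, 0.0]
wrist_force: [0.5, 0.2, 0.3]
finger_gap: 0.997
grasp_force: 0.0
```

Call:
{"name": "apply_moves", "arguments": {
  "plan": [
    [45, -11, 0, 0],
    [45, -11, 0, 0],
    [45, -11, 0, 0],
    [45, -12, 0, 0],
    [45, -12, 0, 0]
  ]
}}

```text
clock: 1.1
ee_pos: [0.5805, -0.3227, 0.218]
tool_rot: [-3.102, -0.494, 0.001]
wrist_force: [-0.4, -1.7, 0.4]
finger_gap: 1.005
grasp_force: 0.0
```

Call:
{"name": "apply_moves", "arguments": {
  "plan": [
    [0, 0, 15, -0.13],
    [0, 0, 15, -0.13],
    [0, 0, 15, -0.13],
    [0, 0, 15, -0.13],
    [0, 0, 15, -0.13]
  ]
}}

```text
clock: 1.6
ee_pos: [0.579, -0.3238, 0.1423]
tool_rot: [-2.777, -1.466, 0.001]
wrist_force: [-0.2, 0.3, 0.3]
finger_gap: 0.996
grasp_force: 0.0
```

Call:
{"name": "apply_moves", "arguments": {
  "plan": [
    [0, 0, 15, -0.13],
    [0, 0, 15, -0.13],
    [0, 0, 15, -0.122],
    [0, 0, 0, 0],
    [0, 0, 0, 0]
  ]
}}

```text
clock: 2.1
ee_pos: [0.5789, -0.3238, 0.0982]
tool_rot: [-2.457, -1.955, 0.001]
wrist_force: [-0.3, -1.1, -0.4]
finger_gap: 0.997
grasp_force: 0.0
```

```bash
python3 - <<'E'
from h import *
go(.5794,-.3234,.007,1.348)
im=r.get_image("top"); cv2.imwrite("pics/t1.png",im[:,:,::-1]); crop(im,"pics/t1c.png",340,130,500,250,5)
im=r.get_image("side"); cv2.imwrite("pics/s1.png",im[:,:,::-1])
E
```

```text
shift [ 0.5  0.5 91.2] turn -0.004 j6 now -0.36 clock 2.1
```

View pics/t1c.png

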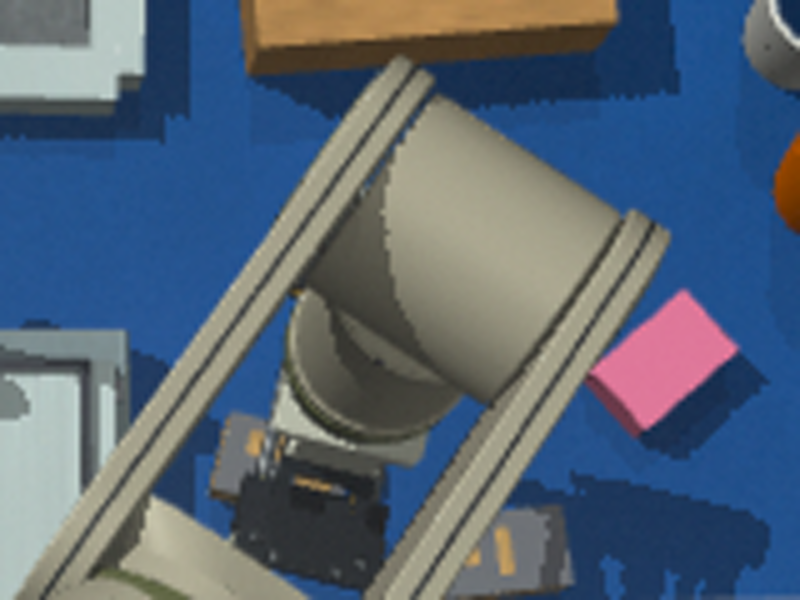

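The gripper sits over block A (crop about (280,465)), and the other objects haven't moved. I'll lower it and grip.

Call:
{"name": "apply_moves", "arguments": {
  "plan": [
    [0, 0, 30, 0],
    [0, 0, 30, 0],
    [0, 0, 20, 0],
    [0, 0, 10, 0],
    [0, 0, 0, 0]
  ]
}}

```text
clock: 2.7
ee_pos: [0.5787, -0.3237, 0.0077]
tool_rot: [-2.455, -1.958, 0.001]
wrist_force: [-0.2, -0.4, -0.3]
finger_gap: 1.0
grasp_force: 0.0
```

Call:
{"name": "apply_moves", "arguments": {
  "plan": [
    [0, 0, 0, 0],
    [0, 0, 0, 0],
    [0, 0, 0, 0],
    [0, 0, 0, 0],
    [0, 0, 0, 0]
  ],
  "fingers": 1
}}

```text
clock: 3.2
ee_pos: [0.5796, -0.3243, 0.0092]
tool_rot: [2.454, 1.96, 0.0]
wrist_force: [-0.6, 0.5, -0.6]
finger_gap: 0.621
grasp_force: 0.0
```

Call:
{"name": "apply_moves", "arguments": {
  "plan": [
    [0, 0, 0, 0],
    [0, 0, 0, 0],
    [0, 0, -20, 0],
    [0, 0, -30, 0],
    [0, 0, -30, 0]
  ]
}}

```text
clock: 3.7
ee_pos: [0.5785, -0.3235, 0.0883]
tool_rot: [-2.453, -1.959, 0.001]
wrist_force: [-0.2, -0.1, -0.5]
finger_gap: 0.478
grasp_force: 30.0
```

Call:
{"name": "apply_moves", "arguments": {
  "plan": [
    [0, 0, -30, 0],
    [0, 0, 0, -0.12],
    [0, 0, 0, -0.128],
    [0, 0, 0, 0],
    [0, 0, 0, 0]
  ]
}}

```text
clock: 4.2
ee_pos: [0.579, -0.3239, 0.118]
tool_rot: [-2.197, -2.244, 0.0]
wrist_force: [-0.2, 0.1, -1.2]
finger_gap: 0.483
grasp_force: 30.0
```

```bash
python3 - <<'E'
from h import *
s=r.sense();print(s["finger_gap"],s["grasp_force"],s["ee_pos"])
go(.593,-.130,.060,1.596)
E
```

```text
0.4826201169264737 29.99868482351303 [ 0.579  -0.3239  0.118 ]
shift [193.5  18.2  58.1] turn -0.004 j6 now -0.61 clock 4.2
```

Call:
{"name": "apply_moves", "arguments": {
  "plan": [
    [40, 4, 0, 0],
    [40, 4, 0, 0],
    [40, 4, 0, 0],
    [40, 3, 0, 0],
    [33, 3, 0, 0]
  ]
}}

```text
clock: 4.7
ee_pos: [0.5921, -0.1285, 0.1181]
tool_rot: [-2.196, -2.245, 0.0]
wrist_force: [0.5, -0.6, -0.9]
finger_gap: 0.482
grasp_force: 30.0
```

Call:
{"name": "apply_moves", "arguments": {
  "plan": [
    [0, 0, 0, 0],
    [0, 0, 20, 0],
    [0, 0, 20, 0],
    [0, 0, 12, 0],
    [0, 0, 6, 0]
  ]
}}

```text
clock: 5.2
ee_pos: [0.5913, -0.131, 0.0587]
tool_rot: [-2.194, -2.245, 0.002]
wrist_force: [-0.5, -0.5, -1.3]
finger_gap: 0.48
grasp_force: 30.0
```

Call:
{"name": "apply_moves", "arguments": {
  "plan": [
    [0, 0, 0, 0],
    [0, 0, 0, 0],
    [0, 0, 0, 0],
    [0, 0, 0, 0],
    [0, 0, 0, 0]
  ]
}}

```text
clock: 5.7
ee_pos: [0.5928, -0.1308, 0.0611]
tool_rot: [2.193, 2.249, 0.0]
wrist_force: [0.2, 0.2, -2.2]
finger_gap: 0.485
grasp_force: 30.0
```

Call:
{"name": "apply_moves", "arguments": {
  "plan": [
    [0, 0, 0, 0],
    [0, 0, 0, 0],
    [0, 0, 0, 0],
    [0, 0, -20, 0],
    [0, 0, -30, 0]
  ],
  "fingers": 0.35
}}

```text
clock: 6.2
ee_pos: [0.5906, -0.1301, 0.1087]
tool_rot: [-2.19, -2.246, 0.003]
wrist_force: [-0.0, 0.4, 0.5]
finger_gap: 0.649
grasp_force: 0.0
```

Call:
{"name": "apply_moves", "arguments": {
  "plan": [
    [0, 0, -20, 0],
    [-40, 0, 0, 0],
    [-40, 0, 0, 0],
    [-40, 0, 0, 0],
    [-40, 0, 0, 0]
  ]
}}

```text
clock: 6.7
ee_pos: [0.5965, -0.2921, 0.1309]
tool_rot: [2.193, 2.249, 0.0]
wrist_force: [0.7, -0.2, 0.2]
finger_gap: 0.648
grasp_force: 0.0
```

```bash
python3 - <<'E'
from h import *
go(.5334,-.4436,.100,1.723)
E
```

```text
shift [-149.8  -67.    30.9] turn -0.127 j6 now -0.56 clock 6.7
```

Call:
{"name": "apply_moves", "arguments": {
  "plan": [
    [-40, -17, 0, 0],
    [-40, -17, 0, 0],
    [-40, -17, 0, 0],
    [-30, -16, 0, 0],
    [0, 0, 15, -0.127]
  ],
  "fingers": 0
}}

```text
clock: 7.2
ee_pos: [0.5318, -0.4481, 0.1183]
tool_rot: [2.048, 2.376, -0.003]
wrist_force: [0.0, 0.7, -0.1]
finger_gap: 0.99
grasp_force: 0.0
```

Call:
{"name": "apply_moves", "arguments": {
  "plan": [
    [0, 0, 15, 0],
    [0, 0, 0, 0],
    [0, 0, 0, 0],
    [0, 0, 0, 0],
    [0, 0, 0, 0]
  ]
}}

```text
clock: 7.7
ee_pos: [0.5341, -0.442, 0.1017]
tool_rot: [2.045, 2.383, -0.0]
wrist_force: [-0.7, 0.2, 0.8]
finger_gap: 0.998
grasp_force: 0.0
```

```bash
python3 - <<'E'
from h import *
go(.5334,-.4436,.007,1.723)
im=r.get_image("side"); a=im
t=r.get_image("top")
c=np.zeros((600,800,3),np.uint8)
c[:300]=cv2.resize(t[180:300,320:480],(400,300))[:, :].repeat(1,0) if 0 else np.hstack([cv2.resize(t[180:300,320:480],(400,300)),cv2.resize(a[160:280,290:450],(400,300))])
c=c[:300,:,::-1]; cv2.imwrite("pics/m2.png",c)
E
```

```text
shift [-1.3 -1.  94.7] turn -0.000 j6 now -0.92 clock 7.7
```

View pics/m2.png

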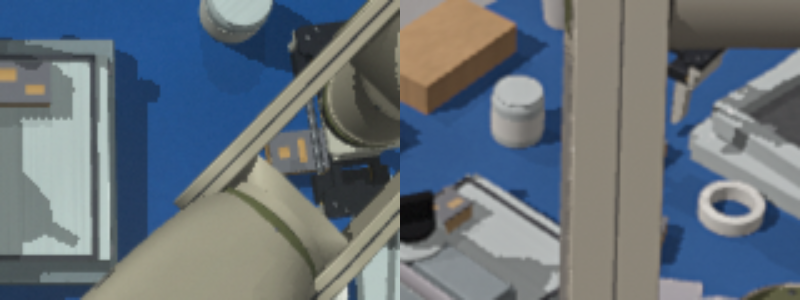

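Block A lies on the bed, with its right end at about pixel (339,214). Block B is where I expected it, at about (437,240), with the fingers straddling it.

Call:
{"name": "apply_moves", "arguments": {
  "plan": [
    [-1, -1, 30, 0],
    [0, 0, 30, 0],
    [0, 0, 20, 0],
    [0, 0, 14, 0],
    [0, 0, 0, 0]
  ]
}}

```text
clock: 8.3
ee_pos: [0.5313, -0.4422, 0.0042]
tool_rot: [-2.044, -2.381, -0.0]
wrist_force: [-0.4, 0.2, -0.4]
finger_gap: 1.002
grasp_force: 0.0
```

Call:
{"name": "apply_moves", "arguments": {
  "plan": [
    [0, 0, 0, 0],
    [0, 0, 0, 0],
    [0, 0, 0, 0],
    [0, 0, 0, 0],
    [0, 0, 0, 0]
  ],
  "fingers": 1
}}

```text
clock: 8.8
ee_pos: [0.5327, -0.4437, 0.0073]
tool_rot: [2.046, 2.383, -0.0]
wrist_force: [0.3, -0.6, -0.7]
finger_gap: 0.624
grasp_force: 0.0
```

Call:
{"name": "apply_moves", "arguments": {
  "plan": [
    [0, 0, 0, 0],
    [0, 0, 0, 0],
    [0, 0, 0, 0],
    [0, 0, -20, 0],
    [0, 0, -30, 0]
  ]
}}

```text
clock: 9.3
ee_pos: [0.5303, -0.4416, 0.0536]
tool_rot: [-2.042, -2.379, -0.0]
wrist_force: [-0.1, 0.3, -1.5]
finger_gap: 0.48
grasp_force: 30.0
```

Call:
{"name": "apply_moves", "arguments": {
  "plan": [
    [0, 0, -30, 0],
    [0, 0, -30, 0],
    [0, 0, 0, 0.127],
    [0, 0, 0, 0],
    [0, 0, 0, 0]
  ]
}}

```text
clock: 9.8
ee_pos: [0.5317, -0.4428, 0.1153]
tool_rot: [-2.188, -2.251, 0.0]
wrist_force: [0.1, -0.3, -2.9]
finger_gap: 0.485
grasp_force: 3.0
```

```bash
python3 - <<'E'
from h import *
s=r.sense();print(s["finger_gap"],s["grasp_force"],s["ee_pos"])
go(.518,-.132,.059,1.596)
E
```

```text
0.4849476787992352 2.9993948712944984 [ 0.5317 -0.4428  0.1153]
shift [311.   -4.9  56.8] turn 0.003 j6 now -0.80 clock 9.8
```

The grip has slackened to 3 N, so I'll hold still until it recovers.

Call:
{"name": "apply_moves", "arguments": {
  "plan": [
    [0, 0, 0, 0],
    [0, 0, 0, 0],
    [0, 0, 0, 0],
    [0, 0, 0, 0],
    [0, 0, 0, 0]
  ]
}}

```text
clock: 10.3
ee_pos: [0.5324, -0.4434, 0.1165]
tool_rot: [-2.193, -2.249, -0.0]
wrist_force: [0.1, -0.4, -1.7]
finger_gap: 0.484
grasp_force: 30.0
```

Call:
{"name": "apply_moves", "arguments": {
  "plan": [
    [0, 0, 0, 0],
    [0, 0, 0, 0],
    [0, 0, 0, 0],
    [0, 0, 0, 0],
    [0, 0, 0, 0]
  ]
}}

```text
clock: 10.8
ee_pos: [0.5325, -0.4434, 0.1167]
tool_rot: [2.193, 2.249, 0.0]
wrist_force: [0.5, -0.2, -1.5]
finger_gap: 0.482
grasp_force: 30.0
```

```bash
python3 - <<'E'
from h import *
s=r.sense();print(s["finger_gap"],s["grasp_force"],s["ee_pos"],s["wrist_force"],s["moment"])
go(.518,-.132,.059,1.596)
t=r.get_image("top");a=r.get_image("side")
cv2.imwrite("pics/m3.png",np.hstack([cv2.resize(t[180:300,320:480],(400,300)),cv2.resize(a[100:280,450:640],(400,379))[:300]])[:,:,::-1])
E
```

```text
0.48202081482763887 29.998987019062042 [ 0.5325 -0.4434  0.1167] [ 0.5229 -0.2253 -1.5263] [-0.0441 -0.0945 -0.0025]
shift [311.7  -6.7  57.7] turn -0.000 j6 now -0.79 clock 10.8
```

View pics/m3.png

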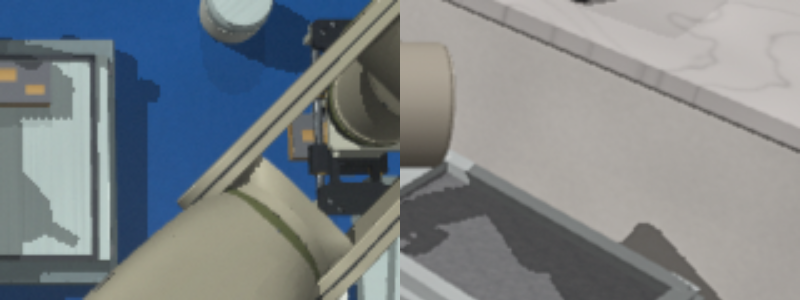

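Block B is still held, with its end at about (442,235), and the grip is back at 30 N. I'll take it to the middle slot and lower it slowly in case it slipped.

Call:
{"name": "apply_moves", "arguments": {
  "plan": [
    [45, -1, 0, 0],
    [45, -1, 0, 0],
    [45, -1, 0, 0],
    [45, -1, 0, 0],
    [45, -1, 0, 0]
  ]
}}

```text
clock: 11.4
ee_pos: [0.5215, -0.217, 0.1168]
tool_rot: [2.194, 2.248, 0.0]
wrist_force: [0.7, 0.3, -0.7]
finger_gap: 0.484
grasp_force: 30.0
```

Call:
{"name": "apply_moves", "arguments": {
  "plan": [
    [45, -1, 0, 0],
    [42, -1, 0, 0],
    [0, 0, 15, 0],
    [0, 0, 15, 0],
    [0, 0, 15, 0]
  ]
}}

```text
clock: 11.9
ee_pos: [0.5176, -0.1324, 0.0705]
tool_rot: [2.194, 2.249, -0.001]
wrist_force: [0.8, -0.6, -1.2]
finger_gap: 0.489
grasp_force: 30.0
```

Call:
{"name": "apply_moves", "arguments": {
  "plan": [
    [0, 0, 4, 0],
    [0, 0, 3, 0],
    [0, 0, 2, 0],
    [0, 0, 0, 0],
    [0, 0, 0, 0]
  ]
}}

```text
clock: 12.4
ee_pos: [0.518, -0.1321, 0.0632]
tool_rot: [2.193, 2.248, 0.001]
wrist_force: [0.7, 0.3, -1.0]
finger_gap: 0.483
grasp_force: 30.0
```

Call:
{"name": "apply_moves", "arguments": {
  "plan": [
    [0, 0, 1, 0],
    [0, 0, 1, 0],
    [0, 0, 0, 0],
    [0, 0, 0, 0],
    [0, 0, 0, 0]
  ]
}}

```text
clock: 12.9
ee_pos: [0.5177, -0.1317, 0.0607]
tool_rot: [2.193, 2.249, 0.0]
wrist_force: [-0.9, -0.4, -1.4]
finger_gap: 0.483
grasp_force: 30.0
```

Call:
{"name": "apply_moves", "arguments": {
  "plan": [
    [0, 0, 1, 0],
    [0, 0, 1, 0],
    [0, 0, 1, 0],
    [0, 0, 0, 0],
    [0, 0, 0, 0]
  ]
}}

```text
clock: 13.4
ee_pos: [0.5176, -0.1317, 0.0576]
tool_rot: [-2.193, -2.249, 0.0]
wrist_force: [-0.2, -0.3, -1.5]
finger_gap: 0.482
grasp_force: 30.0
```

Call:
{"name": "apply_moves", "arguments": {
  "plan": [
    [0, 0, 0, 0],
    [0, 0, 0, 0],
    [0, 0, 0, 0],
    [0, 0, -20, 0],
    [0, 0, -30, 0]
  ],
  "fingers": 0.35
}}

```text
clock: 13.9
ee_pos: [0.5159, -0.1311, 0.1061]
tool_rot: [-2.191, -2.246, 0.003]
wrist_force: [-0.6, 0.1, -0.1]
finger_gap: 0.647
grasp_force: 0.0
```

Call:
{"name": "apply_moves", "arguments": {
  "plan": [
    [0, 0, -20, 0],
    [-40, 0, 0, 0],
    [-40, 0, 0, 0],
    [-40, 0, 0, 0],
    [-40, 0, 0, 0]
  ]
}}

```text
clock: 14.4
ee_pos: [0.5217, -0.2932, 0.128]
tool_rot: [2.193, 2.249, 0.0]
wrist_force: [0.6, 1.1, 0.9]
finger_gap: 0.648
grasp_force: 0.0
```

```bash
python3 - <<'E'
from h import *
go(.4206,-.3241,.110,2.08)
t=r.get_image("top");a=r.get_image("side")
cv2.imwrite("pics/m4.png",np.hstack([cv2.resize(t[180:310,280:440],(400,325)),cv2.resize(a[210:340,260:420],(400,325))])[:,:,::-1])
E
```

```text
shift [ -28.3 -101.9   17.9] turn -0.484 j6 now -0.62 clock 14.4
```

View pics/m4.png

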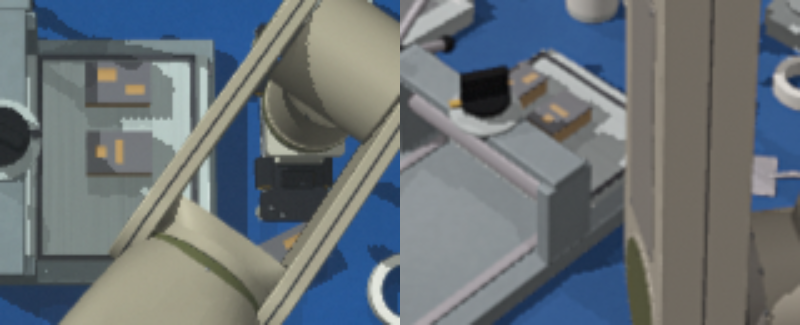

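Blocks A and B lie flat on the bed, at crop (118,85) and (120,152). Block C shows at about pixel (394,276), as expected.

Call:
{"name": "apply_moves", "arguments": {
  "plan": [
    [-14, -35, 0, 0],
    [-14, -35, 0, 0],
    [0, -32, 0, 0],
    [0, 0, 5, -0.14],
    [0, 0, 5, -0.14]
  ],
  "fingers": 0
}}

```text
clock: 15.0
ee_pos: [0.4197, -0.322, 0.1178]
tool_rot: [1.852, 2.537, 0.0]
wrist_force: [0.1, -0.0, 0.1]
finger_gap: 0.988
grasp_force: 0.0
```

Call:
{"name": "apply_moves", "arguments": {
  "plan": [
    [0, 0, 5, -0.14],
    [0, 0, 0, -0.064],
    [0, 0, 0, 0],
    [0, 0, 0, 0],
    [0, 0, 0, 0]
  ]
}}

```text
clock: 15.5
ee_pos: [0.4206, -0.3221, 0.1128]
tool_rot: [1.592, 2.708, -0.0]
wrist_force: [0.4, 0.1, -0.3]
finger_gap: 1.001
grasp_force: 0.0
```

```bash
python3 - <<'E'
from h import *
go(.4206,-.3241,.007,2.08)
t=r.get_image("top");a=r.get_image("side")
cv2.imwrite("pics/m5.png",np.hstack([cv2.resize(t[220:340,340:480],(400,343)),cv2.resize(a[160:300,300:460],(400,350))[:343]])[:,:,::-1])
E
```

```text
shift [ -1.8  -1.  105.8] turn -0.002 j6 now -1.26 clock 15.5
```

View pics/m5.png

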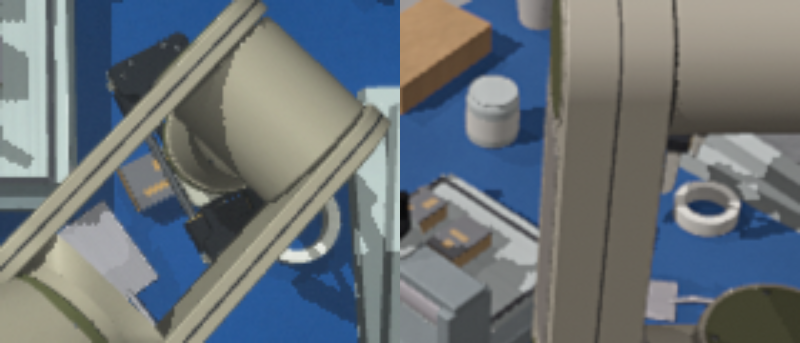

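Block C is where I expected it, with its left corners at about pixels (382,280) and (390,294). The tape and spatula are clear of the fingers.

Call:
{"name": "apply_moves", "arguments": {
  "plan": [
    [-1, -1, 30, 0],
    [0, 0, 30, 0],
    [0, 0, 30, 0],
    [0, 0, 15, 0],
    [0, 0, 0, 0]
  ]
}}

```text
clock: 16.1
ee_pos: [0.4184, -0.322, 0.0052]
tool_rot: [-1.589, -2.705, -0.002]
wrist_force: [-1.0, 0.7, -0.6]
finger_gap: 0.997
grasp_force: 0.0
```

Call:
{"name": "apply_moves", "arguments": {
  "plan": [
    [0, 0, 0, 0],
    [0, 0, 0, 0],
    [0, 0, 0, 0],
    [0, 0, 0, 0],
    [0, 0, 0, 0]
  ],
  "fingers": 1
}}

```text
clock: 16.6
ee_pos: [0.4204, -0.3239, 0.0083]
tool_rot: [1.59, 2.708, -0.0]
wrist_force: [-0.2, 0.5, -0.1]
finger_gap: 0.62
grasp_force: 0.0
```

Call:
{"name": "apply_moves", "arguments": {
  "plan": [
    [0, 0, 0, 0],
    [0, 0, 0, 0],
    [0, 0, 0, 0],
    [0, 0, -20, 0],
    [0, 0, -30, 0]
  ]
}}

```text
clock: 17.1
ee_pos: [0.4181, -0.3219, 0.0556]
tool_rot: [-1.588, -2.704, -0.002]
wrist_force: [-0.3, -0.4, -1.4]
finger_gap: 0.489
grasp_force: 29.9
```

Call:
{"name": "apply_moves", "arguments": {
  "plan": [
    [0, 0, -30, 0],
    [0, 0, -30, 0.12],
    [0, 0, 0, 0.12],
    [0, 0, 0, 0.12],
    [0, 0, 0, 0.124]
  ]
}}

```text
clock: 17.6
ee_pos: [0.4199, -0.3235, 0.1176]
tool_rot: [-2.199, -2.244, 0.0]
wrist_force: [-0.9, -0.1, -2.4]
finger_gap: 0.48
grasp_force: 29.9
```

Call:
{"name": "apply_moves", "arguments": {
  "plan": [
    [0, 0, 0, 0],
    [0, 0, 0, 0],
    [0, 0, 0, 0],
    [0, 0, 0, 0],
    [0, 0, 0, 0]
  ]
}}

```text
clock: 18.1
ee_pos: [0.42, -0.3235, 0.1176]
tool_rot: [-2.192, -2.25, -0.0]
wrist_force: [0.6, 0.3, -2.1]
finger_gap: 0.481
grasp_force: 29.9
```

```bash
python3 - <<'E'
from h import *
s=r.sense();print(s["finger_gap"],s["grasp_force"],s["ee_pos"])
go(.443,-.133,.0575,1.596)
E
```

```text
0.4806905326041484 29.893920421600342 [ 0.42   -0.3235  0.1176]
shift [189.9  28.   60.1] turn 0.001 j6 now -0.78 clock 18.1
```

Call:
{"name": "apply_moves", "arguments": {
  "plan": [
    [40, 6, 0, 0],
    [40, 6, 0, 0],
    [40, 6, 0, 0],
    [40, 5, 0, 0],
    [30, 5, 0, 0]
  ]
}}

```text
clock: 18.6
ee_pos: [0.4431, -0.1308, 0.1177]
tool_rot: [-2.192, -2.25, -0.001]
wrist_force: [-0.0, -0.8, -1.8]
finger_gap: 0.484
grasp_force: 29.9
```

Call:
{"name": "apply_moves", "arguments": {
  "plan": [
    [0, 0, 0, 0],
    [0, 0, 20, 0],
    [0, 0, 20, 0],
    [0, 0, 12, 0],
    [0, 0, 4, 0]
  ]
}}

```text
clock: 19.1
ee_pos: [0.4421, -0.1331, 0.0601]
tool_rot: [-2.192, -2.247, 0.002]
wrist_force: [-0.1, 0.1, -1.8]
finger_gap: 0.482
grasp_force: 29.9
```

Call:
{"name": "apply_moves", "arguments": {
  "plan": [
    [0, 0, 1, 0],
    [0, 0, 1, 0],
    [0, 0, 0, 0],
    [0, 0, 0, 0],
    [0, 0, 0, 0]
  ]
}}

```text
clock: 19.6
ee_pos: [0.4436, -0.1331, 0.0601]
tool_rot: [2.193, 2.249, 0.0]
wrist_force: [-0.3, -0.5, -1.4]
finger_gap: 0.481
grasp_force: 29.9
```

Call:
{"name": "apply_moves", "arguments": {
  "plan": [
    [0, 0, 0, 0],
    [0, 0, 0, 0],
    [0, 0, 0, 0],
    [0, 0, -20, 0],
    [0, 0, -30, 0]
  ],
  "fingers": 0.35
}}

```text
clock: 20.1
ee_pos: [0.4415, -0.1322, 0.1082]
tool_rot: [-2.191, -2.246, 0.003]
wrist_force: [-0.1, 0.1, 0.6]
finger_gap: 0.65
grasp_force: 0.0
```

Call:
{"name": "apply_moves", "arguments": {
  "plan": [
    [0, 0, -40, 0],
    [0, 0, -40, 0],
    [0, 0, -40, 0],
    [0, 0, -40, 0],
    [0, 0, 0, 0]
  ]
}}

```text
clock: 20.6
ee_pos: [0.4459, -0.134, 0.2766]
tool_rot: [2.187, 2.242, 0.006]
wrist_force: [0.7, -0.5, -0.3]
finger_gap: 0.65
grasp_force: 0.0
```

```bash
python3 - <<'E'
from h import *
s=r.sense();print(s["ee_pos"],s["joint_positions"])
t=r.get_image("top")
cv2.imwrite("pics/m6.png",cv2.resize(t[140:310,200:400],None,fx=3.5,fy=3.5,interpolation=2)[:,:,::-1])
go(.513,-.012,.250,np.pi/2+.025-.5)
E
```

```text
[ 0.4459 -0.134   0.2766] [-0.4022 -0.2679  1.7638  0.0001  1.635  -0.4272]
shift [119.9  70.9  23.4] turn 0.500 j6 now -0.43 clock 20.65
```

View pics/m6.png

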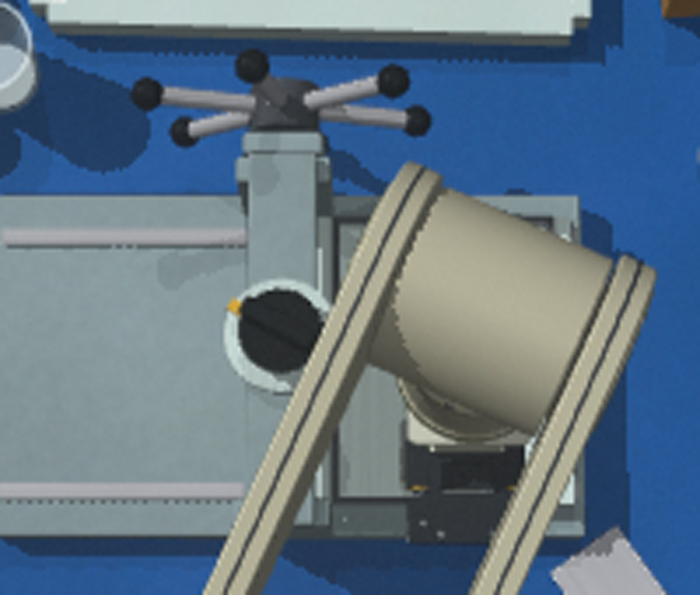

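All three blocks are on the bed; C is under the gripper. The wheel pointer is at crop (234,306) and the disc centre at (280,331), so w is about 0.47. Next I'll turn the wheel.

Call:
{"name": "apply_moves", "arguments": {
  "plan": [
    [40, 24, 8, 0],
    [40, 24, 8, 0],
    [40, 23, 7, 0],
    [0, 0, 0, 0.12],
    [0, 0, 0, 0.12]
  ],
  "fingers": 0.35
}}

```text
clock: 21.15
ee_pos: [0.5105, -0.0094, 0.2441]
tool_rot: [-2.446, -1.966, 0.004]
wrist_force: [-0.5, 0.2, -0.3]
finger_gap: 0.647
grasp_force: 0.0
```

Call:
{"name": "apply_moves", "arguments": {
  "plan": [
    [0, 0, 0, 0.12],
    [0, 0, 0, 0.11],
    [0, 0, 0, 0],
    [0, 0, 0, 0],
    [0, 0, 0, 0]
  ]
}}

```text
clock: 21.65
ee_pos: [0.5109, -0.0112, 0.246]
tool_rot: [-2.654, -1.679, 0.001]
wrist_force: [-0.2, 1.0, -0.3]
finger_gap: 0.651
grasp_force: 0.0
```

```bash
python3 - <<'E'
from h import *
go(.5135,-.012,.188,np.pi/2+.025-.47)
E
```

```text
shift [ 0.4  2.7 58. ] turn 0.002 j6 now 0.32 clock 21.65
```

Call:
{"name": "apply_moves", "arguments": {
  "plan": [
    [0, 2, 15, 0],
    [0, 0, 20, 0],
    [0, 0, 15, 0],
    [0, 0, 6, 0],
    [0, 0, 0, 0]
  ]
}}

```text
clock: 22.15
ee_pos: [0.5121, -0.012, 0.189]
tool_rot: [-2.655, -1.676, 0.003]
wrist_force: [0.0, -0.2, 0.4]
finger_gap: 0.652
grasp_force: 0.0
```

Call:
{"name": "apply_moves", "arguments": {
  "plan": [
    [0, 0, 0, 0],
    [0, 0, 0, 0],
    [0, 0, 0, 0],
    [0, 0, 0, 0],
    [0, 0, 0, 0]
  ],
  "fingers": 1
}}

```text
clock: 22.65
ee_pos: [0.5132, -0.012, 0.191]
tool_rot: [2.657, 1.676, 0.001]
wrist_force: [1.2, -0.2, 0.2]
finger_gap: 0.271
grasp_force: 0.0
```

Call:
{"name": "apply_moves", "arguments": {
  "plan": [
    [0, 0, 0, 0],
    [0, 0, 0, 0],
    [0, 0, 0, 0],
    [0, 0, 0, 0.05],
    [0, 0, 0, 0.05]
  ]
}}

```text
clock: 23.15
ee_pos: [0.5131, -0.0121, 0.1907]
tool_rot: [2.739, 1.539, 0.0]
wrist_force: [0.2, 0.3, 0.6]
finger_gap: 0.146
grasp_force: 29.9
```

```bash
python3 - <<'E'
from h import *
s=r.sense();print(s["ee_pos"],s["wrist_force"],s["moment"],s["finger_gap"]*93,s["grasp_force"])
go(.5135,-.012,.188,np.pi/2+.025-2.47)
E
```

```text
[ 0.5131 -0.0121  0.1907] [0.1588 0.2761 0.6403] [-0.0676 -0.028   0.1339] 13.568577315836317 29.89118456840515
shift [0.3 0.3 2.7] turn 1.898 j6 now 0.42 clock 23.15
```

Call:
{"name": "apply_moves", "arguments": {
  "plan": [
    [0, 0, 0, 0.1],
    [0, 0, 0, 0.1],
    [0, 0, 0, 0.1],
    [0, 0, 0, 0.1],
    [0, 0, 0, 0.1]
  ]
}}

```text
clock: 23.65
ee_pos: [0.5128, -0.0118, 0.1908]
tool_rot: [-3.035, -0.811, 0.001]
wrist_force: [-0.8, 1.0, 2.1]
finger_gap: 0.149
grasp_force: 29.9
```

Call:
{"name": "apply_moves", "arguments": {
  "plan": [
    [0, 0, 0, 0.1],
    [0, 0, 0, 0.1],
    [0, 0, 0, 0.1],
    [0, 0, 0, 0.1],
    [0, 0, 0, 0.1]
  ]
}}

```text
clock: 24.15
ee_pos: [0.5127, -0.0114, 0.1907]
tool_rot: [-3.14, -0.035, 0.001]
wrist_force: [-2.1, 3.3, 1.9]
finger_gap: 0.146
grasp_force: 29.9
```

Call:
{"name": "apply_moves", "arguments": {
  "plan": [
    [0, 0, 0, 0.1],
    [0, 0, 0, 0.1],
    [0, 0, 0, 0.1],
    [0, 0, 0, 0.1],
    [0, 0, 0, 0.1]
  ]
}}

```text
clock: 24.65
ee_pos: [0.5128, -0.011, 0.1907]
tool_rot: [-3.051, 0.743, 0.001]
wrist_force: [-2.5, 4.9, 2.5]
finger_gap: 0.149
grasp_force: 29.9
```

Call:
{"name": "apply_moves", "arguments": {
  "plan": [
    [0, 0, 0, 0.1],
    [0, 0, 0, 0.1],
    [0, 0, 0, 0.1],
    [0, 0, 0, 0.1],
    [0, 0, 0, 0]
  ]
}}

```text
clock: 25.15
ee_pos: [0.5129, -0.0107, 0.1907]
tool_rot: [-2.843, 1.333, 0.002]
wrist_force: [-1.0, 5.7, 0.2]
finger_gap: 0.148
grasp_force: 29.8
```

Call:
{"name": "apply_moves", "arguments": {
  "plan": [
    [0, 0, 0, 0],
    [0, 0, 0, 0],
    [0, 0, 0, 0],
    [0, 0, 0, 0],
    [0, 0, -45, 0]
  ],
  "fingers": 0.35
}}

```text
clock: 25.65
ee_pos: [0.509, -0.0117, 0.2291]
tool_rot: [2.842, -1.329, -0.019]
wrist_force: [0.7, 0.3, 0.0]
finger_gap: 0.529
grasp_force: 0.0
```

Call:
{"name": "apply_moves", "arguments": {
  "plan": [
    [0, 0, -15, -0.14],
    [0, 0, 0, -0.14],
    [0, 0, 0, -0.14],
    [0, 0, 0, -0.14],
    [0, 0, 0, -0.14]
  ]
}}

```text
clock: 26.15
ee_pos: [0.513, -0.0122, 0.2507]
tool_rot: [3.13, -0.264, 0.0]
wrist_force: [0.5, 1.1, -0.1]
finger_gap: 0.652
grasp_force: 0.0
```

```bash
python3 - <<'E'
from h import *
s=r.sense();print(s["ee_pos"])
go(.5135,-.012,.25,np.pi/2+.025-2.47)
go(.5135,-.012,.25,np.pi/2+.025-2.47+np.pi)
E
```

```text
[ 0.513  -0.0122  0.2507]
shift [ 0.5 -0.3  0.7] turn 0.706 j6 now 1.62 clock 26.15
shift [ 0.5 -0.3  0.7] turn -2.436 j6 now 1.62 clock 26.15
```

Call:
{"name": "apply_moves", "arguments": {
  "plan": [
    [0, 0, 0, -0.14],
    [0, 0, 0, -0.14],
    [0, 0, 0, -0.14],
    [0, 0, 0, -0.14],
    [0, 0, 0, -0.14]
  ]
}}

```text
clock: 26.65
ee_pos: [0.513, -0.0122, 0.2506]
tool_rot: [3.031, 0.825, -0.0]
wrist_force: [-0.1, 0.1, -0.3]
finger_gap: 0.65
grasp_force: 0.0
```

Call:
{"name": "apply_moves", "arguments": {
  "plan": [
    [0, 0, 0, -0.14],
    [0, 0, 0, -0.14],
    [0, 0, 0, -0.14],
    [0, 0, 0, -0.14],
    [0, 0, 0, -0.14]
  ]
}}

```text
clock: 27.15
ee_pos: [0.513, -0.0122, 0.2506]
tool_rot: [2.565, 1.814, -0.0]
wrist_force: [-0.6, 0.6, -0.6]
finger_gap: 0.647
grasp_force: 0.0
```

Call:
{"name": "apply_moves", "arguments": {
  "plan": [
    [0, 0, 0, -0.14],
    [0, 0, 0, -0.14],
    [0, 0, 0, -0.14],
    [0, 0, 0, -0.14],
    [0, 0, 0, -0.14]
  ]
}}

```text
clock: 27.65
ee_pos: [0.513, -0.0122, 0.2506]
tool_rot: [-1.787, -2.584, 0.0]
wrist_force: [-0.0, -0.7, 0.0]
finger_gap: 0.649
grasp_force: 0.0
```

Call:
{"name": "apply_moves", "arguments": {
  "plan": [
    [0, 0, 0, -0.14],
    [0, 0, 0, -0.14],
    [0, 0, 0, -0.056],
    [0, 0, 0, 0],
    [0, 0, 0, 0]
  ]
}}

```text
clock: 28.15
ee_pos: [0.513, -0.0122, 0.2506]
tool_rot: [-1.341, -2.841, 0.0]
wrist_force: [0.1, 0.5, -0.3]
finger_gap: 0.651
grasp_force: 0.0
```

Call:
{"name": "apply_moves", "arguments": {
  "plan": [
    [0, 0, 15, 0],
    [0, 0, 20, 0],
    [0, 0, 15, 0],
    [0, 0, 10, 0],
    [0, 0, 0, 0]
  ]
}}

```text
clock: 28.65
ee_pos: [0.5117, -0.0119, 0.1883]
tool_rot: [-1.337, -2.839, 0.002]
wrist_force: [-0.2, 0.5, -0.4]
finger_gap: 0.652
grasp_force: 0.0
```

Call:
{"name": "apply_moves", "arguments": {
  "plan": [
    [0, 0, 0, 0],
    [0, 0, 0, 0],
    [0, 0, 0, 0],
    [0, 0, 0, 0],
    [0, 0, 0, 0]
  ],
  "fingers": 1
}}

```text
clock: 29.15
ee_pos: [0.5132, -0.0121, 0.1911]
tool_rot: [1.338, 2.842, 0.0]
wrist_force: [0.1, -0.1, 0.5]
finger_gap: 0.268
grasp_force: 0.0
```

Call:
{"name": "apply_moves", "arguments": {
  "plan": [
    [0, 0, 0, 0],
    [0, 0, 0, 0],
    [0, 0, 0, 0],
    [0, 0, 0, 0],
    [0, 0, 0, 0]
  ]
}}

```text
clock: 29.65
ee_pos: [0.5137, -0.0115, 0.1909]
tool_rot: [1.337, 2.842, 0.002]
wrist_force: [4.5, 2.1, -0.6]
finger_gap: 0.145
grasp_force: 30.0
```

```bash
python3 - <<'E'
from h import *
s=r.sense();print(s["ee_pos"],s["moment"],s["finger_gap"]*93)
go(.5135,-.012,.188,np.pi/2+.025-3.0+np.pi)
E
```

```text
[ 0.5137 -0.0115  0.1909] [ 0.4041 -0.6999 -0.1355] 13.474424993322447
shift [-0.2 -0.4  2.9] turn 0.525 j6 now -0.81 clock 29.65
```

Call:
{"name": "apply_moves", "arguments": {
  "plan": [
    [0, 0, 0, 0.1],
    [0, 0, 0, 0.1],
    [0, 0, 0, 0.1],
    [0, 0, 0, 0.1],
    [0, 0, 0, 0.1]
  ]
}}

```text
clock: 30.15
ee_pos: [0.5135, -0.0116, 0.1908]
tool_rot: [2.004, 2.419, 0.002]
wrist_force: [3.2, 1.3, -1.4]
finger_gap: 0.151
grasp_force: 30.0
```

Call:
{"name": "apply_moves", "arguments": {
  "plan": [
    [0, 0, 0, 0.03],
    [0, 0, 0, 0],
    [0, 0, 0, 0],
    [0, 0, 0, 0],
    [0, 0, 0, 0]
  ]
}}

```text
clock: 30.65
ee_pos: [0.5135, -0.0116, 0.1908]
tool_rot: [2.034, 2.394, 0.002]
wrist_force: [5.2, 2.3, -0.5]
finger_gap: 0.15
grasp_force: 30.0
```

Call:
{"name": "apply_moves", "arguments": {
  "plan": [
    [0, 0, 0, 0],
    [0, 0, 0, 0],
    [0, 0, 0, 0],
    [0, 0, 0, 0],
    [0, 0, -45, 0]
  ],
  "fingers": 0.35
}}

```text
clock: 31.15
ee_pos: [0.5089, -0.0117, 0.2292]
tool_rot: [-2.029, -2.385, 0.011]
wrist_force: [0.7, 0.1, -0.2]
finger_gap: 0.53
grasp_force: 0.0
```

Call:
{"name": "apply_moves", "arguments": {
  "plan": [
    [0, 0, -45, 0],
    [0, 0, -20, -0.1],
    [0, 0, 0, -0.14],
    [0, 0, 0, -0.14],
    [0, 0, 0, -0.14]
  ]
}}

```text
clock: 31.65
ee_pos: [0.513, -0.0122, 0.301]
tool_rot: [1.344, 2.839, 0.0]
wrist_force: [-0.1, 0.5, 0.9]
finger_gap: 0.652
grasp_force: 0.0
```

```bash
python3 - <<'E'
from h import *
s=r.sense();print(s["ee_pos"],s["joint_positions"])
# finger tip start pos before first knob: knob5 at star-60deg ; press axes
go(.689,-.140,.300,1.596)
E
```

```text
[ 0.513  -0.0122  0.301 ] [-0.1235 -0.1258  1.5963 -0.0001  1.6707 -0.8104]
shift [-210.4   55.     1.1] turn 0.662 j6 now -0.81 clock 31.65
```

Call:
{"name": "apply_moves", "arguments": {
  "plan": [
    [0, 0, 0, 0.14],
    [0, 0, 0, 0.14],
    [0, 0, 0, 0.14],
    [0, 0, 0, 0.14],
    [0, 0, 0, 0.102]
  ],
  "fingers": 1
}}

```text
clock: 32.15
ee_pos: [0.5129, -0.0122, 0.3006]
tool_rot: [-2.206, -2.236, 0.0]
wrist_force: [0.2, 0.9, 0.4]
finger_gap: 0.271
grasp_force: 0.0
```

Call:
{"name": "apply_moves", "arguments": {
  "plan": [
    [-30, 45, 0, 0],
    [-30, 45, 0, 0],
    [-30, 45, 0, 0],
    [-22, 44, 0, 0],
    [0, 0, 0, 0]
  ]
}}

```text
clock: 32.65
ee_pos: [0.6863, -0.1172, 0.2923]
tool_rot: [-2.198, -2.234, 0.008]
wrist_force: [-0.7, 0.1, -2.5]
finger_gap: 0.003
grasp_force: 0.0
```

Call:
{"name": "apply_moves", "arguments": {
  "plan": [
    [0, 0, 0, 0],
    [0, 0, 0, 0],
    [0, 0, 0, 0],
    [0, 0, 0, 0],
    [0, 0, 0, 0]
  ]
}}

```text
clock: 33.15
ee_pos: [0.6835, -0.1136, 0.3025]
tool_rot: [2.198, 2.242, 0.002]
wrist_force: [0.2, -0.3, 0.3]
finger_gap: 0.004
grasp_force: 0.0
```

```bash
python3 - <<'E'
from h import *
s=r.sense();print(s["ee_pos"],s["joint_positions"],s["finger_gap"])
go(.695,-.1195,.185,1.596)
t=r.get_image("top");a=r.get_image("side")
cv2.imwrite("pics/m7.png",np.hstack([cv2.resize(t[130:310,200:380],(400,400)),cv2.resize(a[170:330,210:370],(400,400))])[:,:,::-1])
cv2.imwrite("pics/t7.png",t[:,:,::-1]);cv2.imwrite("pics/s7.png",a[:,:,::-1])
E
```

```text
[ 0.6835 -0.1136  0.3025] [-0.2386  0.3701  1.058   0.      1.711  -0.2581] 0.0038866325566816514
shift [ -6.1  11.1 117.5] turn -0.006 j6 now -0.26 clock 33.15
```

View pics/m7.png

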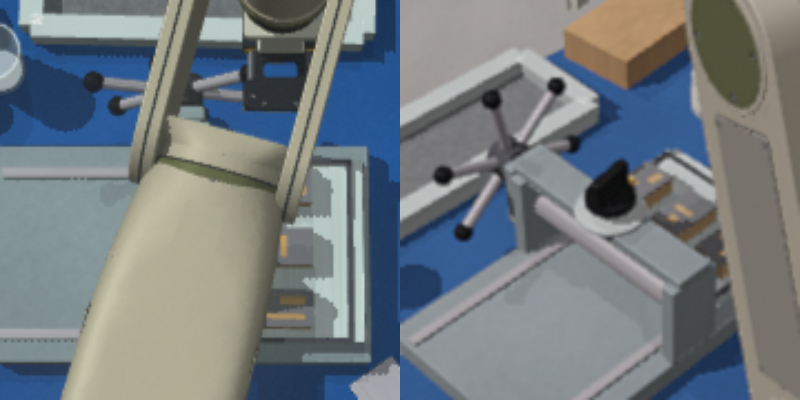

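All three blocks are still on the bed. The knobs show in the side crop at (490,99), (557,86), (573,144), (463,232) and (443,175), so I'll refine the hub position from both cameras.

```bash
cat > star.py <<'E'
from h import *
from scipy.optimize import minimize
def fit(Kt,Ks,yaw=.025,x0=(.692,-.0074,.19)):
    def P(q,k):
        a=q[2]+k*np.pi/3;y=.105*np.sin(a);return [q[0]-np.sin(yaw)*y,q[1]+np.cos(yaw)*y,.125+.105*np.cos(a)]
    def f(q):
        c=0
        for n,K in(("top",Kt),("side",Ks)):
            A=np.array([proj(n,P(q,k)) for k in range(6)]);c+=sum(np.min(np.sum((A-k)**2,1)) for k in K)
        return c
    b=minimize(f,x0,method="Nelder-Mead");return b.x,b.fun
E
python3 - <<'E'
from star import *
Kt=[(180+x/4-.4,150+y/4-.4) for x,y in [(249,67),(367,35),(530,52),(292,111),(556,98)]]
Ks=[(210+(x-400)/2.5-.3,170+y/2.5-.3) for x,y in[(490,99),(557,86),(573,144),(463,232),(443,175)]]
print(fit(Kt,Ks),fit([],Ks),fit(Kt,[]))
E
```

```text
(array([ 0.6925, -0.0076,  0.1804]), np.float64(2.3553418473697874)) (array([ 0.6938, -0.0088,  0.1807]), np.float64(1.2996135835816847)) (array([ 0.6922, -0.0072,  0.181 ]), np.float64(0.1441820387303201))
```

Call:
{"name": "apply_moves", "arguments": {
  "plan": [
    [-6, 11, 20, 0],
    [0, 0, 30, 0],
    [0, 0, 30, 0],
    [0, 0, 25, 0],
    [0, 0, 12, 0]
  ]
}}

```text
clock: 33.75
ee_pos: [0.6933, -0.1194, 0.1803]
tool_rot: [-2.198, -2.24, 0.003]
wrist_force: [-0.2, -0.1, -0.1]
finger_gap: 0.005
grasp_force: 0.0
```

Call:
{"name": "apply_moves", "arguments": {
  "plan": [
    [0, 0, 0, 0],
    [4, 0, 0, 0],
    [6, 0, 0, 0],
    [8, 0, 0, 0],
    [8, 0, 0, 0]
  ]
}}

```text
clock: 34.25
ee_pos: [0.6959, -0.1028, 0.1909]
tool_rot: [2.194, 2.226, -0.009]
wrist_force: [-14.9, -43.3, 31.6]
finger_gap: 0.006
grasp_force: 21.7
```

Call:
{"name": "apply_moves", "arguments": {
  "plan": [
    [8, 0, 0, 0],
    [8, 0, 0, 0],
    [8, 0, 0, 0],
    [8, 0, 0, 0],
    [8, 0, 0, 0]
  ]
}}

```text
clock: 34.75
ee_pos: [0.697, -0.0576, 0.1912]
tool_rot: [2.196, 2.23, 0.008]
wrist_force: [-0.2, -5.6, 4.9]
finger_gap: 0.003
grasp_force: 3.0
```

```bash
python3 - <<'E'
from h import *
s=r.sense();print(s["ee_pos"],s["wrist_force"],s["moment"],s["clock"])
a=r.get_image("side");cv2.imwrite("pics/s8.png",a[:,:,::-1]);cv2.imwrite("pics/m8.png",cv2.resize(a[170:330,210:370],(480,480),interpolation=2)[:,:,::-1])
E
```

```text
[ 0.697  -0.0576  0.1912] [-0.1922 -5.6188  4.8853] [-0.8674 -0.1408  0.0324] 34.75
```

View pics/m8.png

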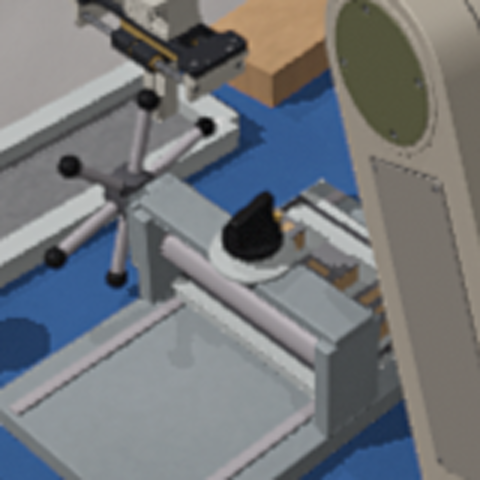

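The bed is moving. The finger is behind a knob at crop (207,126), and the force has settled to about 6 N. I'll keep pushing.

Call:
{"name": "apply_moves", "arguments": {
  "plan": [
    [5, 0, 0, 0],
    [8, 0, 0, 0],
    [8, 0, 0, 0],
    [8, 0, 0, 0],
    [8, 0, 0, 0]
  ]
}}

```text
clock: 35.3
ee_pos: [0.6931, -0.0162, 0.1841]
tool_rot: [2.2, 2.242, 0.0]
wrist_force: [-0.5, -3.6, 2.3]
finger_gap: 0.007
grasp_force: 2.7
```

Call:
{"name": "apply_moves", "arguments": {
  "plan": [
    [8, 0, 0, 0],
    [8, 0, 0, 0],
    [8, 0, 0, 0],
    [8, 0, 0, 0],
    [8, 0, 0, 0]
  ]
}}

```text
clock: 35.8
ee_pos: [0.6913, 0.0228, 0.1822]
tool_rot: [-2.2, -2.241, 0.005]
wrist_force: [-0.4, -6.5, -0.6]
finger_gap: 0.006
grasp_force: 2.8
```

Call:
{"name": "apply_moves", "arguments": {
  "plan": [
    [8, 0, 0, 0],
    [7, 0, 0, 0],
    [5, 0, 0, 0],
    [3, 0, 0, 0],
    [0, 0, 0, 0]
  ]
}}

```text
clock: 36.3
ee_pos: [0.6914, 0.0472, 0.1833]
tool_rot: [-2.199, -2.243, 0.0]
wrist_force: [-1.5, -0.5, 0.8]
finger_gap: 0.003
grasp_force: 0.7
```

```bash
python3 - <<'E'
from h import *
s=r.sense();print(s["ee_pos"],s["wrist_force"],s["moment"],s["clock"])
go(.6925,-.0076,.185,1.596)
a=r.get_image("side");cv2.imwrite("pics/s9.png",a[:,:,::-1]);cv2.imwrite("pics/m9.png",cv2.resize(a[170:330,210:370],(480,480),interpolation=2)[:,:,::-1])
E
```

```text
[0.6914 0.0472 0.1833] [-1.4533 -0.4905  0.7571] [-0.2556  0.1006 -0.0095] 36.3
shift [-54.8  -0.   -1.8] turn -0.005 j6 now -0.03 clock 36.3
```

View pics/m9.png

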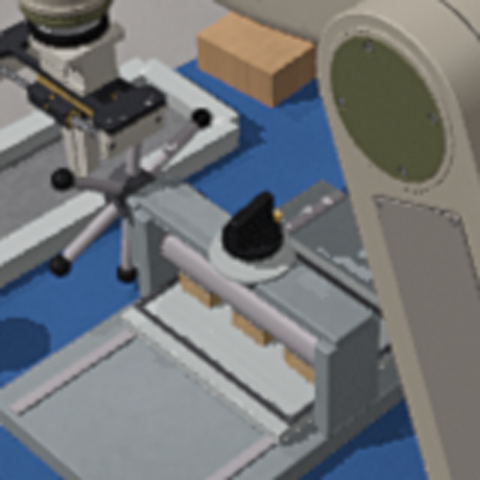

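The blocks are passing under the roller. The knobs are at crop (202,117), (63,180), (60,266) and (126,272). I'll get the star angle from these.

```bash
python3 - <<'E'
from star import *
Ks=[(210+x/3-.3,170+y/3-.3) for x,y in[(202,117),(63,180),(60,266),(126,272)]]
for s0 in (.6,.75,.9): print(fit([],Ks,x0=(.6925,-.0076,s0)))
E
```

```text
(array([ 0.6939, -0.0088,  0.9022]), np.float64(0.5035851872412306))
(array([ 0.6939, -0.0088,  0.9021]), np.float64(0.503573120449264))
(array([ 0.6939, -0.0088,  0.9022]), np.float64(0.5035777483879942))
```

Call:
{"name": "apply_moves", "arguments": {
  "plan": [
    [-3, 0, -25, 0],
    [0, 0, -30, 0],
    [0, 0, -20, 0],
    [0, 0, 0, 0],
    [-28, 0, 0, 0]
  ]
}}

```text
clock: 36.85
ee_pos: [0.6927, 0.0186, 0.2588]
tool_rot: [-2.195, -2.247, -0.004]
wrist_force: [0.5, -0.3, 0.1]
finger_gap: 0.005
grasp_force: 0.0
```

Call:
{"name": "apply_moves", "arguments": {
  "plan": [
    [-40, 0, 0, 0],
    [-40, 0, 0, 0],
    [0, 0, 0, 0],
    [0, 0, 0, 0],
    [0, 0, 0, 0]
  ]
}}

```text
clock: 37.35
ee_pos: [0.6936, -0.0636, 0.2576]
tool_rot: [-2.198, -2.242, 0.0]
wrist_force: [-0.5, 0.5, -0.7]
finger_gap: 0.005
grasp_force: 0.0
```

```bash
python3 - <<'E'
from h import *
s=r.sense();print(s["ee_pos"],s["wrist_force"],s["clock"])
go(.6925+.0014,-.0076-.056,.185,1.596)
E
```

```text
[ 0.6936 -0.0636  0.2576] [-0.5429  0.4963 -0.6969] 37.35
shift [-0.   0.4 72.6] turn -0.006 j6 now -0.19 clock 37.35
```

Call:
{"name": "apply_moves", "arguments": {
  "plan": [
    [0, 0, 25, 0],
    [0, 0, 25, 0],
    [0, 0, 15, 0],
    [0, 0, 5, 0],
    [0, 0, 0, 0]
  ]
}}

```text
clock: 37.85
ee_pos: [0.6935, -0.064, 0.1879]
tool_rot: [-2.198, -2.242, 0.001]
wrist_force: [-0.2, 0.3, 0.6]
finger_gap: 0.006
grasp_force: 0.0
```

Call:
{"name": "apply_moves", "arguments": {
  "plan": [
    [5, 0, 0, 0],
    [5, 0, 0, 0],
    [5, 0, 0, 0],
    [5, 0, 0, 0],
    [5, 0, 0, 0]
  ]
}}

```text
clock: 38.35
ee_pos: [0.6937, -0.04, 0.1895]
tool_rot: [2.199, 2.241, -0.0]
wrist_force: [-1.8, -4.9, 4.1]
finger_gap: 0.007
grasp_force: 2.1
```

Call:
{"name": "apply_moves", "arguments": {
  "plan": [
    [6, 0, 0, 0],
    [8, 0, 0, 0],
    [8, 0, 0, 0],
    [8, 0, 0, 0],
    [8, 0, 0, 0]
  ]
}}

```text
clock: 38.85
ee_pos: [0.6925, -0.002, 0.1879]
tool_rot: [2.2, 2.242, -0.002]
wrist_force: [0.1, -6.9, -2.6]
finger_gap: 0.008
grasp_force: 3.1
```

Call:
{"name": "apply_moves", "arguments": {
  "plan": [
    [8, 0, 0, 0],
    [8, 0, 0, 0],
    [8, 0, 0, 0],
    [8, 0, 0, 0],
    [6, 0, 0, 0]
  ]
}}

```text
clock: 39.35
ee_pos: [0.6912, 0.0366, 0.1875]
tool_rot: [-2.199, -2.242, 0.003]
wrist_force: [0.2, -4.8, -0.0]
finger_gap: 0.005
grasp_force: 2.1
```

Call:
{"name": "apply_moves", "arguments": {
  "plan": [
    [5, 0, 0, 0],
    [4, 0, 0, 0],
    [0, 0, 0, 0],
    [0, 0, 0, 0],
    [0, 0, 0, 0]
  ]
}}

```text
clock: 39.85
ee_pos: [0.6918, 0.0457, 0.1886]
tool_rot: [-2.2, -2.242, -0.001]
wrist_force: [-0.6, 1.5, -0.4]
finger_gap: 0.006
grasp_force: 0.1
```

```bash
cat >> star.py <<'E'
def auto(name,s0):
    "refine star angle with hub fixed: darkness at projected knobs, side view"
    a=r.get_image("side");cv2.imwrite(name,a[:,:,::-1]);g=cv2.GaussianBlur(a.max(2).astype(np.float32),(0,0),1.5)
    def sc(s):
        v=[]
        for k in range(6):
            t=s+k*np.pi/3;y=.105*np.sin(t);u=proj("side",[.6939-.025*y,-.0088+y,.125+.105*np.cos(t)])
            v.append(g[int(round(u[1])),int(round(u[0]))])
        return np.mean(sorted(v)[:4])
    S=np.linspace(0,np.pi/3,106);v=np.array([sc(s) for s in S]);i=v.argsort()[:3]
    print("star mod pi/3:",S[i],v[i],"near",[s0+((S[j]-s0+np.pi/6)%(np.pi/3))-np.pi/6 for j in i])
E
python3 - <<'E'
from star import *
auto("pics/s10.png",2.95)
s=r.sense();print(s["ee_pos"],s["wrist_force"],s["clock"])
E
```

```text
star mod pi/3: [0.8477 0.8577 0.8677] [35.4779 35.6615 35.8338] near [np.float64(2.9421264533618694), np.float64(2.952099763373266), np.float64(2.9620730733846616)]
[0.6918 0.0455 0.1886] [ 0.196  -0.6419  0.3085] 39.9
```

Call:
{"name": "apply_moves", "arguments": {
  "plan": [
    [-3, 0, -25, 0],
    [0, 0, -30, 0],
    [0, 0, -15, 0],
    [0, 0, 0, 0],
    [-30, 0, 0, 0]
  ]
}}

```text
clock: 40.4
ee_pos: [0.6925, 0.0154, 0.2582]
tool_rot: [-2.195, -2.246, -0.002]
wrist_force: [-0.2, -0.2, -0.2]
finger_gap: 0.002
grasp_force: 0.0
```

Call:
{"name": "apply_moves", "arguments": {
  "plan": [
    [-40, 0, 0, 0],
    [-40, 0, 0, 0],
    [0, 0, 0, 0],
    [0, 0, 0, 0],
    [0, 0, 0, 0]
  ]
}}

```text
clock: 40.9
ee_pos: [0.6936, -0.0668, 0.2574]
tool_rot: [-2.198, -2.242, 0.001]
wrist_force: [0.7, -0.7, -0.5]
finger_gap: 0.008
grasp_force: 0.0
```

Call:
{"name": "apply_moves", "arguments": {
  "plan": [
    [0, 0, 25, 0],
    [0, 0, 25, 0],
    [0, 0, 15, 0],
    [0, 0, 5, 0],
    [0, 0, 0, 0]
  ]
}}

```text
clock: 41.4
ee_pos: [0.6935, -0.0669, 0.1879]
tool_rot: [-2.198, -2.243, 0.001]
wrist_force: [-0.1, -1.0, -0.2]
finger_gap: 0.005
grasp_force: 0.0
```

Call:
{"name": "apply_moves", "arguments": {
  "plan": [
    [5, 0, 0, 0],
    [5, 0, 0, 0],
    [5, 0, 0, 0],
    [5, 0, 0, 0],
    [5, 0, 0, 0]
  ]
}}

```text
clock: 41.9
ee_pos: [0.6939, -0.0432, 0.1898]
tool_rot: [2.199, 2.241, 0.0]
wrist_force: [-0.6, -3.8, 2.8]
finger_gap: 0.003
grasp_force: 2.1
```

Call:
{"name": "apply_moves", "arguments": {
  "plan": [
    [6, 0, 0, 0],
    [8, 0, 0, 0],
    [8, 0, 0, 0],
    [8, 0, 0, 0],
    [8, 0, 0, 0]
  ]
}}

```text
clock: 42.4
ee_pos: [0.6926, -0.0048, 0.188]
tool_rot: [2.2, 2.242, -0.002]
wrist_force: [2.2, -7.3, -2.9]
finger_gap: 0.007
grasp_force: 3.0
```

Call:
{"name": "apply_moves", "arguments": {
  "plan": [
    [8, 0, 0, 0],
    [8, 0, 0, 0],
    [8, 0, 0, 0],
    [8, 0, 0, 0],
    [8, 0, 0, 0]
  ]
}}

```text
clock: 42.9
ee_pos: [0.6912, 0.0352, 0.1874]
tool_rot: [-2.2, -2.241, 0.004]
wrist_force: [-1.0, -5.2, 0.8]
finger_gap: 0.002
grasp_force: 2.3
```

Call:
{"name": "apply_moves", "arguments": {
  "plan": [
    [6, 0, 0, 0],
    [4, 0, 0, 0],
    [0, 0, 0, 0],
    [0, 0, 0, 0],
    [0, 0, 0, 0]
  ]
}}

```text
clock: 43.4
ee_pos: [0.6918, 0.0457, 0.1886]
tool_rot: [-2.2, -2.242, -0.001]
wrist_force: [1.1, -0.2, -0.2]
finger_gap: 0.005
grasp_force: 0.0
```

```bash
python3 - <<'E'
from star import *
auto("pics/s11.png",4.0)
s=r.sense();print(s["ee_pos"],s["wrist_force"],s["clock"])
go(.6925,-.0076,.185,1.596)
E
```

```text
star mod pi/3: [0.8477 0.8577 0.8677] [35.0391 35.3725 35.5007] near [np.float64(3.989324004558467), np.float64(3.9992973145698634), np.float64(4.009270624581259)]
[0.6918 0.0455 0.1886] [-0.2461 -0.7261  0.1493] 43.45
shift [-53.1  -0.3   3.6] turn -0.006 j6 now -0.03 clock 43.45
```

Call:
{"name": "apply_moves", "arguments": {
  "plan": [
    [-3, 0, -25, 0],
    [0, 0, -30, 0],
    [0, 0, -15, 0],
    [0, 0, 0, 0],
    [-30, 0, 0, 0]
  ]
}}

```text
clock: 43.95
ee_pos: [0.6925, 0.0154, 0.2582]
tool_rot: [-2.195, -2.246, -0.002]
wrist_force: [1.3, 0.3, 0.2]
finger_gap: 0.007
grasp_force: 0.0
```

Call:
{"name": "apply_moves", "arguments": {
  "plan": [
    [-40, 0, 0, 0],
    [-40, 0, 0, 0],
    [0, 0, 0, 0],
    [0, 0, 0, 0],
    [0, 0, 0, 0]
  ]
}}

```text
clock: 44.45
ee_pos: [0.6936, -0.0668, 0.2574]
tool_rot: [-2.198, -2.242, 0.001]
wrist_force: [-0.5, 0.3, 0.9]
finger_gap: 0.005
grasp_force: 0.0
```

Call:
{"name": "apply_moves", "arguments": {
  "plan": [
    [0, 0, 25, 0],
    [0, 0, 25, 0],
    [0, 0, 15, 0],
    [0, 0, 5, 0],
    [0, 0, 0, 0]
  ]
}}

```text
clock: 44.95
ee_pos: [0.6935, -0.067, 0.1878]
tool_rot: [-2.198, -2.242, 0.001]
wrist_force: [-0.1, 0.4, 0.4]
finger_gap: 0.002
grasp_force: 0.0
```

Call:
{"name": "apply_moves", "arguments": {
  "plan": [
    [5, 0, 0, 0],
    [5, 0, 0, 0],
    [5, 0, 0, 0],
    [5, 0, 0, 0],
    [5, 0, 0, 0]
  ]
}}

```text
clock: 45.45
ee_pos: [0.6939, -0.0432, 0.1898]
tool_rot: [2.199, 2.241, 0.0]
wrist_force: [-0.0, -4.5, 3.3]
finger_gap: 0.008
grasp_force: 2.1
```

Call:
{"name": "apply_moves", "arguments": {
  "plan": [
    [6, 0, 0, 0],
    [8, 0, 0, 0],
    [8, 0, 0, 0],
    [8, 0, 0, 0],
    [8, 0, 0, 0]
  ]
}}

```text
clock: 45.95
ee_pos: [0.6926, -0.0049, 0.188]
tool_rot: [2.2, 2.242, -0.002]
wrist_force: [2.2, -6.0, -3.2]
finger_gap: 0.004
grasp_force: 3.0
```

Call:
{"name": "apply_moves", "arguments": {
  "plan": [
    [6, 0, 0, 0],
    [6, 0, 0, 0],
    [4, 0, 0, 0],
    [3, 0, 0, 0],
    [2, 0, 0, 0]
  ]
}}

```text
clock: 46.45
ee_pos: [0.6914, 0.0164, 0.1872]
tool_rot: [-2.199, -2.242, 0.004]
wrist_force: [-0.5, -8.6, -0.6]
finger_gap: 0.002
grasp_force: 4.0
```

Call:
{"name": "apply_moves", "arguments": {
  "plan": [
    [2, 0, 0, 0],
    [2, 0, 0, 0],
    [2, 0, 0, 0],
    [0, 0, 0, 0],
    [0, 0, 0, 0]
  ]
}}

```text
clock: 46.95
ee_pos: [0.6914, 0.0171, 0.1872]
tool_rot: [2.202, 2.236, -0.011]
wrist_force: [0.3, -22.0, -1.4]
finger_gap: 0.006
grasp_force: 9.0
```

```bash
python3 - <<'E'
from star import *
auto("pics/s12.png",4.7)
s=r.sense();print(s["ee_pos"],s["wrist_force"],s["clock"])
E
```

```text
star mod pi/3: [0.5685 0.5585 0.5984] [36.1933 36.1933 36.9349] near [np.float64(4.7572688754359715), np.float64(4.747295565424575), np.float64(4.7871888054701595)]
[0.6914 0.0171 0.1872] [ -0.5629 -22.253   -1.6845] 47.0
```

The bed is at its stop: star about 4.75 rad, with 22 N against the finger. I'll back off and park clear of the view.

Call:
{"name": "apply_moves", "arguments": {
  "plan": [
    [-8, 0, 0, 0],
    [-8, 0, -20, 0],
    [0, 0, -30, 0],
    [0, 0, -40, 0],
    [0, 0, -30, 0]
  ]
}}

```text
clock: 47.5
ee_pos: [0.6924, 0.0077, 0.3103]
tool_rot: [-2.198, -2.243, -0.002]
wrist_force: [0.2, -0.4, 0.5]
finger_gap: 0.008
grasp_force: 0.0
```

Call:
{"name": "apply_moves", "arguments": {
  "plan": [
    [-40, -30, 0, 0],
    [-40, -40, 0, 0],
    [-40, -40, 0, 0],
    [-40, -40, 0, 0],
    [-20, 0, 0, 0]
  ],
  "fingers": 0.35
}}

```text
clock: 48.0
ee_pos: [0.5562, -0.1632, 0.3078]
tool_rot: [-2.199, -2.24, 0.001]
wrist_force: [1.1, 0.1, 0.2]
finger_gap: 0.386
grasp_force: 0.0
```

```bash
cat > orange.py <<'E'
from h import *
def orange(name,x0,y0,x1,y1,z):
    t=r.get_image("top");cv2.imwrite(name,t[:,:,::-1]);h=cv2.cvtColor(t,cv2.COLOR_RGB2HSV)
    m=cv2.inRange(h,(8,60,120),(28,255,255));o=np.zeros_like(m);o[y0:y1,x0:x1]=m[y0:y1,x0:x1]
    n,_,st,ce=cv2.connectedComponentsWithStats(o)
    for i in range(1,n):
        if st[i,4]>4: print(ce[i].round(1),st[i,4],unproj("top",ce[i],z)[:2])
E
python3 - <<'E'
from orange import *
orange("pics/t13.png",195,190,300,300,.076)
print("jar base",unproj("top",(163,171),0),"jar top",unproj("top",(162,156),.09),"cup base",unproj("top",(196,165),0))
E
```

```text
[228.5 209. ] 40 [0.5962 0.1323]
[239.6 215.5] 31 [0.5793 0.1018]
[233. 240.] 27 [0.5125 0.1166]
[225.2 240. ] 23 [0.512  0.1374]
[236.  264.5] 44 [0.4474 0.1059]
[232.5 271.7] 43 [0.4282 0.1142]
jar base [0.7182 0.3334 0.    ] jar top [0.7343 0.3155 0.09  ] cup base [0.738  0.2408 0.    ]
```

```bash
python3 - <<'E'
from h import *
t=cv2.imread("pics/t13.png")
cv2.imwrite("pics/v14.png",cv2.resize(t[140:310,100:320],None,fx=3.5,fy=3.5,interpolation=2))
E
```

```text
(no output)
```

View pics/v14.png

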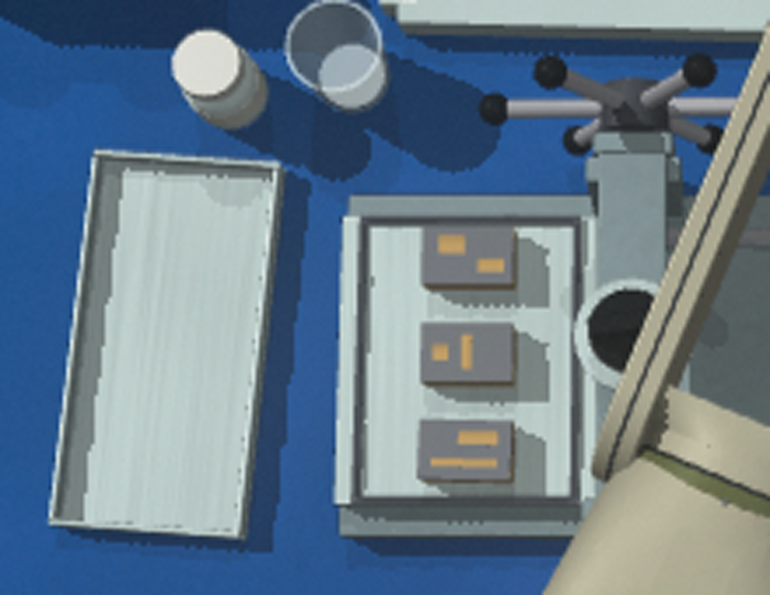

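The top picture shows the three blocks flat on the bed at the far end, with their centres at crop (468,256), (468,351) and (466,448). The tray's outer corners are at (95,150), (283,160), (243,538) and (50,525). The jar and cup stand just beyond the tray's far end.

```bash
python3 - <<'E'
from h import *
q=lambda x,y:(100+x/3.5-.4,140+y/3.5-.4)
for n,p in dict(A=(468.5,256),B=(468,351),C=(465.5,448)).items(): print(n,unproj("top",q(*p),.076)[:2])
T=np.array([unproj("top",q(*p),.022)[:2] for p in [(95,150),(283,160),(243,538),(50,525)]])
print("tray",T.mean(0),T,np.linalg.norm(T[0]-T[3]),np.linalg.norm(T[0]-T[1]))
d=(T[0]+T[1]-T[2]-T[3]);yaw=np.arctan2(d[1],d[0]);print("yaw",yaw)
for o in(.065,-.012,-.089): print(o,T.mean(0)+o*np.array([np.cos(yaw),np.sin(yaw)]))
go(.586,.1195,.120,1.596)
E
```

```text
A [0.5863 0.1186]
B [0.5129 0.1158]
C [0.439  0.1145]
tray [0.5242 0.3585] [[0.6766 0.4268]
 [0.672  0.2766]
 [0.371  0.2903]
 [0.3774 0.4403]] 0.2995198632116828 0.1503386564252775
yaw -0.04537076322128324
0.065 [0.5892 0.3556]
-0.012 [0.5123 0.3591]
-0.089 [0.4353 0.3626]
shift [284.4  33.3 187.9] turn -0.009 j6 now -0.39 clock 48.05
```

Call:
{"name": "apply_moves", "arguments": {
  "plan": [
    [45, 6, 0, 0],
    [45, 6, 0, 0],
    [45, 6, 0, 0],
    [45, 6, 0, 0],
    [45, 6, 0, 0]
  ]
}}

```text
clock: 48.55
ee_pos: [0.585, 0.0665, 0.3081]
tool_rot: [-2.198, -2.243, -0.001]
wrist_force: [1.4, -0.4, -0.2]
finger_gap: 0.651
grasp_force: 0.0
```

Call:
{"name": "apply_moves", "arguments": {
  "plan": [
    [45, 3, 0, 0],
    [20, 0, 30, 0],
    [0, 0, 45, 0],
    [0, 0, 45, 0],
    [0, 0, 45, 0]
  ]
}}

```text
clock: 49.05
ee_pos: [0.5863, 0.1303, 0.1416]
tool_rot: [-2.197, -2.244, -0.001]
wrist_force: [0.3, -0.6, -0.2]
finger_gap: 0.649
grasp_force: 0.0
```

Call:
{"name": "apply_moves", "arguments": {
  "plan": [
    [0, 0, 0, 0],
    [0, 0, 0, 0],
    [0, 0, 0, 0],
    [0, 0, 0, 0],
    [0, 0, 0, 0]
  ]
}}

```text
clock: 49.55
ee_pos: [0.5886, 0.1283, 0.1463]
tool_rot: [2.199, 2.241, 0.005]
wrist_force: [1.0, -0.9, -0.3]
finger_gap: 0.649
grasp_force: 0.0
```

```bash
python3 - <<'E'
from h import *
go(.5862,.1245,.057,1.596)
E
```

```text
shift [-3.8 -2.9 89.3] turn -0.006 j6 now 0.11 clock 49.55
```

Call:
{"name": "apply_moves", "arguments": {
  "plan": [
    [-3, -2, 30, 0],
    [0, 0, 30, 0],
    [0, 0, 20, 0],
    [0, 0, 8, 0],
    [0, 0, 0, 0]
  ]
}}

```text
clock: 50.05
ee_pos: [0.5853, 0.125, 0.0559]
tool_rot: [-2.2, -2.242, 0.0]
wrist_force: [0.6, 0.1, 0.2]
finger_gap: 0.644
grasp_force: 0.0
```

Call:
{"name": "apply_moves", "arguments": {
  "plan": [
    [0, 0, 0, 0],
    [0, 0, 0, 0],
    [0, 0, 0, 0],
    [0, 0, 0, 0],
    [0, 0, 0, 0]
  ],
  "fingers": 1
}}

```text
clock: 50.55
ee_pos: [0.5862, 0.1252, 0.0569]
tool_rot: [2.199, 2.242, 0.003]
wrist_force: [0.3, -0.1, 6.6]
finger_gap: 0.481
grasp_force: 30.0
```

Call:
{"name": "apply_moves", "arguments": {
  "plan": [
    [0, 0, 0, 0],
    [0, 0, 0, 0],
    [0, 0, -20, 0],
    [0, 0, -30, 0],
    [0, 0, -30, 0]
  ]
}}

```text
clock: 51.05
ee_pos: [0.5841, 0.125, 0.1354]
tool_rot: [-2.199, -2.241, 0.003]
wrist_force: [0.1, -0.9, -1.0]
finger_gap: 0.485
grasp_force: 30.0
```

Call:
{"name": "apply_moves", "arguments": {
  "plan": [
    [0, 0, -20, 0.07],
    [0, 0, 0, 0],
    [0, 0, 0, 0],
    [0, 0, 0, 0],
    [0, 0, 0, 0]
  ]
}}

```text
clock: 51.55
ee_pos: [0.5839, 0.1249, 0.1534]
tool_rot: [-2.275, -2.164, 0.004]
wrist_force: [-0.2, 0.9, -1.7]
finger_gap: 0.481
grasp_force: 30.0
```

```bash
python3 - <<'E'
from h import *
s=r.sense();print(s["finger_gap"],s["grasp_force"],s["ee_pos"])
go(.589,.363,.014,1.525)
E
```

```text
0.4805913349095263 29.993335604667664 [0.5839 0.1249 0.1534]
shift [238.1  -6.4 139.3] turn -0.004 j6 now 0.18 clock 51.55
```

Call:
{"name": "apply_moves", "arguments": {
  "plan": [
    [48, -1, 0, 0],
    [48, -1, 0, 0],
    [48, -1, 0, 0],
    [48, -1, 0, 0],
    [46, -2, 0, 0]
  ]
}}

```text
clock: 52.05
ee_pos: [0.5905, 0.3648, 0.1541]
tool_rot: [-2.276, -2.164, 0.003]
wrist_force: [0.4, -0.5, -1.9]
finger_gap: 0.477
grasp_force: 30.0
```

Call:
{"name": "apply_moves", "arguments": {
  "plan": [
    [0, 0, 0, 0],
    [0, 0, 0, 0],
    [0, 0, 30, 0],
    [0, 0, 30, 0],
    [0, 0, 20, 0]
  ]
}}

```text
clock: 52.55
ee_pos: [0.5903, 0.3606, 0.0725]
tool_rot: [-2.278, -2.162, 0.006]
wrist_force: [-0.1, 0.4, -1.8]
finger_gap: 0.479
grasp_force: 30.0
```

Call:
{"name": "apply_moves", "arguments": {
  "plan": [
    [0, 0, 0, 0],
    [0, 0, 0, 0],
    [0, 0, 0, 0],
    [0, 0, 0, 0],
    [0, 0, 0, 0]
  ]
}}

```text
clock: 53.05
ee_pos: [0.5922, 0.3634, 0.0773]
tool_rot: [2.277, 2.164, 0.004]
wrist_force: [0.1, 1.0, -1.0]
finger_gap: 0.48
grasp_force: 30.0
```

```bash
python3 - <<'E'
from h import *
go(.589,.362,.013,1.525)
E
```

```text
shift [-1.6 -3.2 64.3] turn -0.005 j6 now 0.53 clock 53.05
```

Call:
{"name": "apply_moves", "arguments": {
  "plan": [
    [0, -3, 25, 0],
    [0, 0, 20, 0],
    [0, 0, 12, 0],
    [0, 0, 5, 0],
    [0, 0, 0, 0]
  ]
}}

```text
clock: 53.55
ee_pos: [0.5883, 0.3632, 0.0136]
tool_rot: [-2.277, -2.164, 0.0]
wrist_force: [-0.9, 0.1, -0.5]
finger_gap: 0.479
grasp_force: 30.0
```

Call:
{"name": "apply_moves", "arguments": {
  "plan": [
    [0, 0, 1, 0],
    [0, 0, 1, 0],
    [0, 0, 0, 0],
    [0, 0, 0, 0],
    [0, 0, 0, 0]
  ]
}}

```text
clock: 54.05
ee_pos: [0.5885, 0.3633, 0.012]
tool_rot: [2.277, 2.164, 0.001]
wrist_force: [0.9, 0.2, -0.3]
finger_gap: 0.479
grasp_force: 30.0
```

Call:
{"name": "apply_moves", "arguments": {
  "plan": [
    [0, 0, 0, 0],
    [0, 0, 0, 0],
    [0, 0, 0, 0],
    [0, 0, -20, 0],
    [0, 0, -30, 0]
  ],
  "fingers": 0.35
}}

```text
clock: 54.55
ee_pos: [0.5863, 0.3622, 0.0592]
tool_rot: [-2.276, -2.163, 0.008]
wrist_force: [0.5, -0.1, -0.5]
finger_gap: 0.647
grasp_force: 0.0
```

Call:
{"name": "apply_moves", "arguments": {
  "plan": [
    [0, 0, -40, 0],
    [0, 0, -40, 0],
    [0, 0, 0, -0.07],
    [0, 0, 0, 0],
    [0, 0, 0, 0]
  ]
}}

```text
clock: 55.05
ee_pos: [0.5877, 0.3629, 0.1405]
tool_rot: [-2.202, -2.24, 0.002]
wrist_force: [-0.5, -0.4, -0.3]
finger_gap: 0.649
grasp_force: 0.0
```

```bash
python3 - <<'E'
from h import *
go(.5125,.117,.057,1.596)
E
```

```text
shift [-244.5  -79.3   83.8] turn -0.008 j6 now 0.46 clock 55.05
```

Call:
{"name": "apply_moves", "arguments": {
  "plan": [
    [-48, -16, 0, 0],
    [-48, -16, 0, 0],
    [-48, -16, 0, 0],
    [-48, -16, 0, 0],
    [-48, -15, 0, 0]
  ]
}}

```text
clock: 55.55
ee_pos: [0.5124, 0.1225, 0.1396]
tool_rot: [-2.2, -2.24, 0.004]
wrist_force: [1.6, -0.1, 1.1]
finger_gap: 0.652
grasp_force: 0.0
```

Call:
{"name": "apply_moves", "arguments": {
  "plan": [
    [0, 0, 0, 0],
    [0, 0, 0, 0],
    [0, 0, 0, 0],
    [0, 0, 0, 0],
    [0, 0, 0, 0]
  ]
}}

```text
clock: 56.05
ee_pos: [0.5147, 0.1254, 0.1414]
tool_rot: [-2.198, -2.244, 0.0]
wrist_force: [-0.1, 0.1, 0.2]
finger_gap: 0.652
grasp_force: 0.0
```

```bash
python3 - <<'E'
from orange import *
go(.5129,.118,.057,1.596)
orange("pics/t15.png",110,185,300,300,.076)
E
```

```text
shift [-7.4 -2.  84.4] turn -0.005 j6 now 0.12 clock 56.05
[144.3 209.9] 38 [0.5882 0.3572]
[154.6 216.6] 29 [0.5708 0.3285]
[294.1 231.8] 17 [ 0.5386 -0.0446]
[224.5 271.5] 8 [0.4281 0.1353]
```

Call:
{"name": "apply_moves", "arguments": {
  "plan": [
    [-7, -2, 30, 0],
    [0, 0, 30, 0],
    [0, 0, 17, 0],
    [0, 0, 7, 0],
    [0, 0, 0, 0]
  ]
}}

```text
clock: 56.6
ee_pos: [0.5121, 0.1176, 0.0567]
tool_rot: [-2.199, -2.242, 0.002]
wrist_force: [0.8, 0.1, -0.0]
finger_gap: 0.65
grasp_force: 0.0
```

Call:
{"name": "apply_moves", "arguments": {
  "plan": [
    [0, 0, 0, 0],
    [0, 0, 0, 0],
    [0, 0, 0, 0],
    [0, 0, 0, 0],
    [0, 0, 0, 0]
  ],
  "fingers": 1
}}

```text
clock: 57.1
ee_pos: [0.5137, 0.1175, 0.059]
tool_rot: [2.199, 2.242, 0.003]
wrist_force: [-1.9, 0.9, 6.0]
finger_gap: 0.482
grasp_force: 30.0
```

Call:
{"name": "apply_moves", "arguments": {
  "plan": [
    [0, 0, 0, 0],
    [0, 0, 0, 0],
    [0, 0, -20, 0],
    [0, 0, -30, 0],
    [0, 0, -30, 0]
  ]
}}

```text
clock: 57.6
ee_pos: [0.5122, 0.1171, 0.1381]
tool_rot: [-2.2, -2.242, 0.002]
wrist_force: [1.2, 0.0, -1.1]
finger_gap: 0.478
grasp_force: 30.0
```

Call:
{"name": "apply_moves", "arguments": {
  "plan": [
    [0, 0, -20, 0.07],
    [0, 0, 0, 0],
    [0, 0, 0, 0],
    [0, 0, 0, 0],
    [0, 0, 0, 0]
  ]
}}

```text
clock: 58.1
ee_pos: [0.5117, 0.1171, 0.1557]
tool_rot: [-2.275, -2.164, 0.004]
wrist_force: [-0.6, 0.6, -2.3]
finger_gap: 0.481
grasp_force: 30.0
```

```bash
python3 - <<'E'
from h import *
s=r.sense();print(s["finger_gap"],s["grasp_force"],s["ee_pos"])
go(.512,.361,.013,1.525)
E
```

```text
0.48100247819335407 29.999231100082397 [0.5117 0.1171 0.1557]
shift [243.7 -11.5 142.6] turn -0.004 j6 now 0.18 clock 58.1
```

Call:
{"name": "apply_moves", "arguments": {
  "plan": [
    [48, -2, 0, 0],
    [48, -2, 0, 0],
    [48, -2, 0, 0],
    [48, -2, 0, 0],
    [48, -3, 0, 0]
  ]
}}

```text
clock: 58.6
ee_pos: [0.5133, 0.3591, 0.1562]
tool_rot: [-2.277, -2.164, 0.003]
wrist_force: [1.1, 0.3, -0.6]
finger_gap: 0.479
grasp_force: 30.0
```

Call:
{"name": "apply_moves", "arguments": {
  "plan": [
    [0, 0, 0, 0],
    [0, 0, 0, 0],
    [0, 0, 30, 0],
    [0, 0, 30, 0],
    [0, 0, 15, 0]
  ]
}}

```text
clock: 59.1
ee_pos: [0.5125, 0.355, 0.079]
tool_rot: [-2.278, -2.162, 0.008]
wrist_force: [0.3, -0.8, -2.0]
finger_gap: 0.483
grasp_force: 30.0
```

Call:
{"name": "apply_moves", "arguments": {
  "plan": [
    [0, 0, 0, 0],
    [0, 0, 0, 0],
    [0, 0, 0, 0],
    [0, 0, 0, 0],
    [0, 0, 0, 0]
  ]
}}

```text
clock: 59.6
ee_pos: [0.5148, 0.358, 0.084]
tool_rot: [2.277, 2.164, 0.003]
wrist_force: [-0.2, -0.4, -1.7]
finger_gap: 0.476
grasp_force: 30.0
```

```bash
python3 - <<'E'
from h import *
go(.512,.361,.014,1.525)
E
```

```text
shift [ 2.8 -3.1 70. ] turn -0.005 j6 now 0.58 clock 59.6
```

Call:
{"name": "apply_moves", "arguments": {
  "plan": [
    [3, -3, 25, 0],
    [0, 0, 25, 0],
    [0, 0, 12, 0],
    [0, 0, 5, 0],
    [0, 0, 0, 0]
  ]
}}

```text
clock: 60.1
ee_pos: [0.5112, 0.3607, 0.0157]
tool_rot: [-2.277, -2.164, 0.001]
wrist_force: [-0.3, 0.2, -1.3]
finger_gap: 0.483
grasp_force: 30.0
```

Call:
{"name": "apply_moves", "arguments": {
  "plan": [
    [0, 0, 1, 0],
    [0, 0, 1, 0],
    [0, 0, 0, 0],
    [0, 0, 0, 0],
    [0, 0, 0, 0]
  ]
}}

```text
clock: 60.6
ee_pos: [0.5114, 0.3608, 0.0141]
tool_rot: [2.277, 2.164, 0.001]
wrist_force: [-0.6, 0.5, 1.1]
finger_gap: 0.482
grasp_force: 30.0
```

Call:
{"name": "apply_moves", "arguments": {
  "plan": [
    [0, 0, 0, 0],
    [0, 0, 0, 0],
    [0, 0, 0, 0],
    [0, 0, -20, 0],
    [0, 0, -30, 0]
  ],
  "fingers": 0.35
}}

```text
clock: 61.1
ee_pos: [0.5093, 0.3595, 0.0616]
tool_rot: [-2.277, -2.163, 0.008]
wrist_force: [0.6, -0.2, 0.5]
finger_gap: 0.649
grasp_force: 0.0
```

Call:
{"name": "apply_moves", "arguments": {
  "plan": [
    [0, 0, -40, 0],
    [0, 0, -40, 0],
    [0, 0, 0, -0.07],
    [0, 0, 0, 0],
    [0, 0, 0, 0]
  ]
}}

```text
clock: 61.6
ee_pos: [0.5106, 0.3603, 0.1427]
tool_rot: [-2.202, -2.24, 0.002]
wrist_force: [-0.6, 0.3, -1.1]
finger_gap: 0.649
grasp_force: 0.0
```

```bash
python3 - <<'E'
from orange import *
s=r.sense();print(s["ee_pos"])
go(.439,.1165,.140,1.596)
orange("pics/t16.png",110,185,300,300,.076)
E
```

```text
[0.5106 0.3603 0.1427]
shift [-242.6  -75.8    3. ] turn -0.008 j6 now 0.52 clock 61.6
[144.3 209.9] 38 [0.5882 0.3572]
[154.6 216.6] 29 [0.5708 0.3285]
[294.1 231.8] 17 [ 0.5386 -0.0446]
[145.8 240.6] 29 [0.5054 0.3478]
[139.2 239.7] 10 [0.5073 0.3654]
[236.  264.5] 44 [0.4474 0.1059]
[231.3 271.6] 31 [0.4283 0.1174]
```

Call:
{"name": "apply_moves", "arguments": {
  "plan": [
    [-48, -15, 0, 0],
    [-48, -15, 0, 0],
    [-48, -15, 0, 0],
    [-48, -15, 0, 0],
    [-47, -15, 0, 0]
  ]
}}

```text
clock: 62.15
ee_pos: [0.4392, 0.1197, 0.142]
tool_rot: [-2.2, -2.24, 0.004]
wrist_force: [0.7, -0.5, 0.6]
finger_gap: 0.651
grasp_force: 0.0
```

Call:
{"name": "apply_moves", "arguments": {
  "plan": [
    [0, 0, 0, 0],
    [0, 0, 0, 0],
    [0, 0, 0, 0],
    [0, 0, 0, 0],
    [0, 0, 0, 0]
  ]
}}

```text
clock: 62.65
ee_pos: [0.4411, 0.1224, 0.1434]
tool_rot: [-2.198, -2.244, 0.001]
wrist_force: [-0.0, 0.5, -0.8]
finger_gap: 0.65
grasp_force: 0.0
```

```bash
python3 - <<'E'
from h import *
go(.439,.1165,.057,1.596)
for z in(.17,.185,.2):
    p=unproj("top",(294.1,231.8),z)-[.513,-.012,z]; a=np.arctan2(p[1],p[0]); print("wheel",np.pi/2-a+.025, p)
E
```

```text
shift [-5.9 -2.2 86.4] turn -0.005 j6 now 0.14 clock 62.65
wheel 2.92186761371298 [ 0.0087 -0.0348 -0.    ]
wheel 2.997131783021181 [ 0.006  -0.0352  0.    ]
wheel 3.0728873096074962 [ 0.0033 -0.0355 -0.    ]
```

The pointer reads about 3.0. Now block C.

Call:
{"name": "apply_moves", "arguments": {
  "plan": [
    [-6, -2, 30, 0],
    [0, 0, 30, 0],
    [0, 0, 18, 0],
    [0, 0, 7, 0],
    [0, 0, 0, 0]
  ]
}}

```text
clock: 63.15
ee_pos: [0.4384, 0.1158, 0.0577]
tool_rot: [-2.198, -2.242, 0.003]
wrist_force: [0.3, -0.2, 0.6]
finger_gap: 0.648
grasp_force: 0.0
```

Call:
{"name": "apply_moves", "arguments": {
  "plan": [
    [0, 0, 0, 0],
    [0, 0, 0, 0],
    [0, 0, 0, 0],
    [0, 0, 0, 0],
    [0, 0, 0, 0]
  ],
  "fingers": 1
}}

```text
clock: 63.65
ee_pos: [0.4401, 0.1156, 0.0599]
tool_rot: [2.2, 2.242, 0.003]
wrist_force: [-1.0, 0.0, 6.3]
finger_gap: 0.479
grasp_force: 30.0
```

Call:
{"name": "apply_moves", "arguments": {
  "plan": [
    [0, 0, 0, 0],
    [0, 0, 0, 0],
    [0, 0, -20, 0],
    [0, 0, -30, 0],
    [0, 0, -30, 0]
  ]
}}

```text
clock: 64.15
ee_pos: [0.4386, 0.1152, 0.1392]
tool_rot: [-2.2, -2.242, 0.001]
wrist_force: [0.7, 0.4, -2.3]
finger_gap: 0.482
grasp_force: 30.0
```

Call:
{"name": "apply_moves", "arguments": {
  "plan": [
    [0, 0, -20, 0.07],
    [0, 0, 0, 0],
    [0, 0, 0, 0],
    [0, 0, 0, 0],
    [0, 0, 0, 0]
  ]
}}

```text
clock: 64.65
ee_pos: [0.4381, 0.1152, 0.1568]
tool_rot: [-2.275, -2.164, 0.004]
wrist_force: [-0.3, -0.3, -1.1]
finger_gap: 0.481
grasp_force: 30.0
```

```bash
python3 - <<'E'
from h import *
s=r.sense();print(s["finger_gap"],s["grasp_force"],s["ee_pos"])
go(.435,.3645,.014,1.525)
E
```

```text
0.48146544680001974 29.998145699501038 [0.4381 0.1152 0.1568]
shift [248.9 -15.2 142.7] turn -0.004 j6 now 0.19 clock 64.65
```

Call:
{"name": "apply_moves", "arguments": {
  "plan": [
    [48, -3, 0, 0],
    [48, -3, 0, 0],
    [48, -3, 0, 0],
    [48, -3, 0, 0],
    [48, -3, 0, 0]
  ]
}}

```text
clock: 65.15
ee_pos: [0.4356, 0.3574, 0.1573]
tool_rot: [-2.277, -2.165, 0.003]
wrist_force: [0.3, 0.1, -1.1]
finger_gap: 0.48
grasp_force: 30.0
```

Call:
{"name": "apply_moves", "arguments": {
  "plan": [
    [8, 0, 0, 0],
    [0, 0, 0, 0],
    [0, 0, 30, 0],
    [0, 0, 30, 0],
    [0, 0, 15, 0]
  ]
}}

```text
clock: 65.65
ee_pos: [0.4354, 0.3611, 0.0802]
tool_rot: [-2.278, -2.163, 0.008]
wrist_force: [0.4, -1.0, -1.4]
finger_gap: 0.48
grasp_force: 30.0
```

Call:
{"name": "apply_moves", "arguments": {
  "plan": [
    [0, 0, 0, 0],
    [0, 0, 0, 0],
    [0, 0, 0, 0],
    [0, 0, 0, 0],
    [0, 0, 0, 0]
  ]
}}

```text
clock: 66.15
ee_pos: [0.4375, 0.3643, 0.0849]
tool_rot: [2.277, 2.164, 0.003]
wrist_force: [-0.4, 0.7, -0.8]
finger_gap: 0.478
grasp_force: 30.0
```

```bash
python3 - <<'E'
from h import *
go(.435,.3645,.015,1.525)
E
```

```text
shift [ 0.  -2.7 69.9] turn -0.005 j6 now 0.66 clock 66.15
```

Call:
{"name": "apply_moves", "arguments": {
  "plan": [
    [0, -3, 25, 0],
    [0, 0, 25, 0],
    [0, 0, 12, 0],
    [0, 0, 5, 0],
    [0, 0, 0, 0]
  ]
}}

```text
clock: 66.65
ee_pos: [0.4337, 0.3639, 0.0165]
tool_rot: [-2.277, -2.164, 0.001]
wrist_force: [1.2, 0.5, -1.7]
finger_gap: 0.482
grasp_force: 30.0
```

Call:
{"name": "apply_moves", "arguments": {
  "plan": [
    [0, 0, 1, 0],
    [0, 0, 1, 0],
    [0, 0, 0, 0],
    [0, 0, 0, 0],
    [0, 0, 0, 0]
  ]
}}

```text
clock: 67.15
ee_pos: [0.4341, 0.3641, 0.015]
tool_rot: [2.277, 2.164, 0.001]
wrist_force: [-0.0, 0.3, 0.1]
finger_gap: 0.484
grasp_force: 30.0
```

Call:
{"name": "apply_moves", "arguments": {
  "plan": [
    [0, 0, 0, 0],
    [0, 0, 0, 0],
    [0, 0, 0, 0],
    [0, 0, -20, 0],
    [0, 0, -30, 0]
  ],
  "fingers": 0.35
}}

```text
clock: 67.65
ee_pos: [0.4321, 0.3627, 0.0629]
tool_rot: [-2.277, -2.163, 0.008]
wrist_force: [0.5, 0.5, -0.9]
finger_gap: 0.651
grasp_force: 0.0
```

Call:
{"name": "apply_moves", "arguments": {
  "plan": [
    [0, 0, -40, 0],
    [0, 0, -40, 0],
    [0, 0, -40, 0],
    [-45, -20, -40, 0],
    [-45, -20, 0, 0]
  ]
}}

```text
clock: 68.15
ee_pos: [0.3964, 0.2869, 0.2218]
tool_rot: [2.274, 2.164, 0.014]
wrist_force: [0.3, -2.0, 2.1]
finger_gap: 0.646
grasp_force: 0.0
```

Call:
{"name": "apply_moves", "arguments": {
  "plan": [
    [-45, 0, 0, 0],
    [-45, 0, 0, 0],
    [-45, 0, 0, 0],
    [-45, 0, 0, 0],
    [-45, 0, 0, 0]
  ]
}}

```text
clock: 68.65
ee_pos: [0.3822, 0.0592, 0.2164]
tool_rot: [2.276, 2.164, 0.001]
wrist_force: [0.8, -0.1, -0.4]
finger_gap: 0.649
grasp_force: 0.0
```

Call:
{"name": "apply_moves", "arguments": {
  "plan": [
    [-45, 0, 0, 0],
    [-45, 0, 0, 0],
    [0, 0, 0, 0],
    [0, 0, 0, 0],
    [0, 0, 0, 0]
  ]
}}

```text
clock: 69.15
ee_pos: [0.3781, -0.0283, 0.2162]
tool_rot: [-2.277, -2.164, -0.001]
wrist_force: [0.1, 0.3, -1.0]
finger_gap: 0.648
grasp_force: 0.0
```

```bash
python3 - <<'E'
from orange import *
s=r.sense();print(s["ee_pos"],s["wrist_force"])
orange("pics/t17.png",110,185,310,300,.031)
# dark lino faces in tray: rectangles
t=cv2.imread("pics/t17.png");h=cv2.cvtColor(t,cv2.COLOR_BGR2HSV);m=np.zeros(t.shape[:2],np.uint8)
g=t.max(2);m[185:300,110:190]=((g<150)&(g>70))[185:300,110:190]*255
o=cv2.inRange(h,(8,60,120),(28,255,255));o[:,190:]=0;o[:185]=0;m|=o
m=cv2.morphologyEx(m,cv2.MORPH_OPEN,np.ones((5,5)))
for c in cv2.findContours(m,0,2)[0]:
    q=cv2.minAreaRect(c)
    if cv2.contourArea(c)>100: print(q,unproj("top",q[0],.031)[:2])
from star import auto
auto("pics/s17.png",4.75)
E
```

```text
[ 0.3781 -0.0283  0.2162] [ 0.0872  0.2777 -1.0162]
[144.3 209.9] 38 [0.5977 0.37  ]
[154.7 216.5] 30 [0.58   0.3402]
[294.1 231.8] 17 [ 0.5466 -0.0436]
[145.8 240.6] 29 [0.5124 0.3604]
[138.4 240.1] 19 [0.5133 0.3805]
[146.3 265.8] 40 [0.4434 0.3543]
[141.9 272.5] 44 [0.4247 0.3649]
((165.0061798095703, 325.3639221191406), (48.449974060058594, 10.716207504272461), 2.602562189102173) [0.2848 0.2938]
((148.3931121826172, 271.7828063964844), (37.287418365478516, 20.429189682006836), 4.763641834259033) [0.4272 0.3476]
((151.54205322265625, 243.86949157714844), (37.11760711669922, 20.82044792175293), 3.8140745162963867) [0.5038 0.344 ]
((154.0, 216.5), (21.0, 36.0), 90.0) [0.5799 0.3422]
((170.5242156982422, 255.17823791503906), (54.79631805419922, 126.62895202636719), 31.544157028198242) [0.4739 0.2904]
((125.25824737548828, 236.03073120117188), (8.558612823486328, 103.4126205444336), 6.788974285125732) [0.5237 0.4173]
star mod pi/3: [0.5685 0.5585 0.5785] [32.0319 32.0319 32.9663] near [np.float64(4.7572688754359715), np.float64(4.747295565424575), np.float64(4.767242185447368)]
```

The lino stripe positions put all three blocks in the tray at z of about 31 mm, 76 mm apart. The bed is at its stop, the wheel reads about 3.0, and the arm is clear. Handing in.

```bash
python3 -c "
from rig import r
print(r.hand_in())"
```

```text
the job is handed in; nothing more can be done
None
```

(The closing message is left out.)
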